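# Prop the incubator hood open

### The arm

A 6-joint arm with a two-finger parallel gripper is mounted at the origin on the work surface. World frame = base frame: x ahead of the robot, y to its left, z up, the work surface at z = 0. Lengths are in m, angles in rad, forces in N, time in s.
With the tool pointing down it reaches from about 0.425 to 0.95 m from the base axis. Payload 14.7 kg.
Tool frame: the origin (TCP) lies midway between the tips of the shut fingers; the grasp point (between the pads) lies r.grasp_offset behind it (r.grasp_offset is the distance from the TCP to the grasp point, in m); z points along the fingers, y is the direction in which the jaws open and shut (so a half turn about z gives the same grasp; the last joint's range is limited). The gripper opens to 85 mm and grips with 20 to 120 N. Pads are 22 mm wide; open, the fingers measure 114 mm over their backs; the gripper's body (76 mm by 85 mm) begins 54 mm behind the grasp point. The pads swing forward as they close: fully open they stand 13 mm farther back than shut.
Start: joints at [1.288, 0.48, 1.596, -0, 1.065, -0.047], TCP at [0.152, 0.632, 0.231] pointing down, gripper open.
Joint ranges: [-2.75, 2.75], [-0.82, 2.05], [0.23, 2.67], [-1.56, 4.7], [0.09, 2.69], [-2.92, 2.92]. Speed limits (rad/s): [1.89, 1.89, 2.39, 3.01, 3.01, 3.01].

### API

Orientations are given as a rotation vector (axis times angle).
In Python, from plant import r, eyes gives the robot as it stands.
- The arm moves only by the tool jog_arm, never from a script. Its argument "deltas" is a list of rows, each a list of 3 entries, a list of its own where there are three numbers: the closure in counts, from 0 (fully open) to 255 (shut), then the shift along the tool's x, y, z in m, then the turn about the tool's z in degrees. In form: [[grip, [tx, ty, tz], yaw], ...]. A call has 1 to 5 rows; each row is the pose to reach, as a shift and turn from the pose measured when the call began, along the tool's axes at that moment; what a row does not reach only later rows make up. A row lasts 1/12 s, in which the tool goes at most 41.7 mm and 7.16 degrees, less where a joint would pass 70% of its speed; a pose out of reach is approached as far as the arm can. A call with a gripper value outside its range is refused whole. The fingers move at their own pace and stop on an object; the grip force is fixed at half the most. Time passes only in rows, so rows that repeat a pose let the fingers close. It gives the time, the measured TCP pose, the force and the opening at its end, in the units of the state.
- r.state(): the state, without advancing time (a new reading comes with each control period).
- eyes.capture(name): name is "side" or "top" or "wrist"; returns (picture, depth): 480x640x3 uint8, red, green, blue; 480x640 float32, m along the optical axis (not along the pixel's ray), 0 where there is no reading.
- eyes.camera_model(name): a dict with "fovy" (degrees; the focal length in pixels is half the picture's height over the tangent of half this angle, whatever the lens; pixels are square), "cx", "cy" (the principal point, pixels), "R" (3x3) and "t" (3): a world point X has camera coordinates R X + t; the wrist camera has in their place "hand_eye" (4x4, takes a point from camera to tool coordinates, whose origin is the TCP and whose axes are the flange's). Camera axes: x right, y down, z forward; pixel columns grow to the right and rows downward; lengths in m; the calibration is good to about 2 mm. A picture is of the moment at which its call begins: read the wrist's pose just before it. camera_model takes no time and is no camera call.
- r.hand_in(): hands the job in, once; it reports no verdict.
The state is a dict: "t": time; "joints": joint angles; "qd": joint speeds; "joint_efforts": joint torques, N m; "tool_pos": TCP position; "eef_rot": TCP orientation; "ft_force": force on the tool from outside, world axes, zero at the start; "torque": the same for the moment, N m; "width": opening from 0.0 (shut) to 1.0 (fully open).
Only numpy, scipy, OpenCV 4.12 (cv2) and the standard library are available. Lean on these libraries where they do the work, as an engineer would, in place of code of your own. Each camera call takes 0.05 s, during which the arm holds its last target.

### The job

Prop the blue bench incubator's hood open: lift the hood by its handle until it stays up by itself, swing the steel prop rod with the orange end up from the side of the case, and let the hood down so that the rod's bent end sits fully home in the yellow socket under the hood's edge and carries it. Do not let the hood slam, leave the bottle, beaker, tub and stand where they are, and let go at the end.

Things in the scene. Friction and masses are not known exactly. Their poses are not given: they have to be found in the camera images.
- machine: The incubator case: blue, 240 x 240 mm and 115 mm high, fixed to the bench. Origin under its centre, on the bench; x points to its back, y to its left (seen from the front), z up. The hood closes its top; the rod is on its right (-y) side. Directions below are in this frame.
- hood (a joint): Angle of the hood (rad): 0 shut, grows as the front edge rises, stop at 1.36. The hood is a white plate 250 x 250 x 6 mm of about 0.7 kg. Its stiff hinge holds it where it is left only above about 1.25 rad; left lower it sinks by itself; raising it takes about 7 N at the handle. Propped on the rod it stands at about 0.80.
- hood_hinge (a point): Middle of the hood's hinge axis, which runs along the machine's y, at (120, 0, 120) mm in the machine's frame.
- hood_handle (a point): Middle of the hood's handle: a round black bar 12 mm thick and 120 mm long along the machine's y, on two posts near its ends (100 mm clear between them). Hood shut, it lies 215 mm in front of the hinge axis and 38 mm above it, 35 mm clear above the plate (32 mm over the glass frame); it turns with the hood, and can turn in the grip.
- rod (a joint): Angle of the prop rod (rad): 0 points level to the machine's front, grows as its free end rises, 1.57 straight up, stops at -0.45 and 2.1. Its stiff pivot holds it wherever it is left (about 2 N at the end moves it). In the socket it stands at about 1.69.
- rod_pivot (a point): Pivot of the prop rod, axis along the machine's y, at (-10, -137, 100) mm in the machine's frame, on the right of the case.
- rod_grip (a point): Middle of the orange sleeve on the rod's bent end: 16 mm thick, 46 mm long along the machine's y, 117 mm from the pivot. The rod (10 mm thick) lies in the plane y = -137 mm of the machine; the bent end sticks out from it to -y, so the sleeve spans y = -167 to -213 mm. This is the place to push.
- rod_pin (a point): Bare part of the bent end, 10 mm thick along y, at y = -153 mm, 117 mm from the pivot: the part that goes into the socket.
- socket (a point): Where the centre of the bare pin lies when fully home in the yellow socket, on the hood's right edge: a notch 15 mm wide and 18 mm wide along y, open towards the hood's underside, with a mouth flared to about 40 mm that starts some 24 mm below the seat. Hood shut, it is 150 mm in front of the hinge axis, 16 mm below it, at y = -153 mm; it turns with the hood. The notch comes down over the pin as the hood sinks.
- bottle_mid (a point): Centre of a clear drink bottle with blue cap, 64 mm across and 200 mm high, standing; z axis up. Leave alone.
- beaker_mid (a point): Centre of a glass beaker, 72 mm across and 85 mm high, standing; z axis up. Leave alone.
- tub_mid (a point): Centre of a tub with green lid, 116 x 86 x 62 mm, lying flat; z axis up. Leave alone.
- stand_mid (a point): Centre of the foot (160 x 110 x 12 mm) of a retort stand; an upright 12 mm rod 430 mm high rises 50 mm along +x of the foot, with a clamp at 330 mm reaching 130 mm to the foot's +y. Leave alone.
Things that resemble listed ones, but are neither listed nor needed, are in the scene too. Leave any pink or purple look-alike of the part that bears tub_mid alone. What is shaped like the part that bears bottle_mid but green is not meant.

How it is judged:
By the outcome, as a careful person would: the job done as asked, in the order asked, and still so for the second after the job is handed in, with the robot touching nothing.
It also fails if it takes over 69 s, if anything falls off the work surface, if the arm or the gripper's body presses on something with over 40 N, if the wrist force passes 120 N, or if a joint passes its speed limit or range.

## Working session

There is one attempt and no reset: what is moved stays moved. The work goes in short steps, Python scripts to look and compute and a tool call to move; the robot and the scene stay as the last step left them, time stands still between calls to the robot, and variables do not carry over. Pictures are saved under pics/ and viewed, and the job is handed in when it is done.

Besides the shell and the picture viewer there is one more tool, called after "Request:" as name(argument=value, ...) on one line, values as JSON. jog_arm: Moves the arm, as the interface text tells. Its arguments: {"type":"object","properties":{"deltas":{"type":"array","items":{"type":"array"}}},"required":["deltas"]}

```bash
ls; mkdir -p pics
python3 - <<'E'
from plant import r, eyes
import cv2, numpy as np
print(r.state(), r.grasp_offset)
for n in ("side","top"):
    p,d=eyes.capture(n); cv2.imwrite(f"pics/{n}0.png",p[:,:,::-1]); np.save(f"{n}0.npy",d); np.save(f"{n}0rgb.npy",p)
    print(n,eyes.camera_model(n))
print(eyes.camera_model("wrist"))
E
```

```text
pics
{'t': 0.0, 'joints': array([ 1.28840024e+00,  4.80811955e-01,  1.59690935e+00, -5.52793423e-06,
        1.06507124e+00, -4.65961753e-02]), 'qd': array([ 0.000595  , -0.00138513, -0.00069432, -0.00010456, -0.0011088 ,
       -0.00028872]), 'joint_efforts': array([-6.42736733e-03, -9.50638175e+01, -4.30199718e+01, -2.11815577e-04,
        1.19376514e-02, -2.97368342e-05]), 'tool_pos': array([0.15171436, 0.63161104, 0.23067206]), 'eef_rot': array([-3.69509327e-01, -3.11959280e+00,  1.86046513e-03]), 'ft_force': array([-0.09962849, -0.32898827,  0.05708797]), 'torque': array([ 0.02863943,  0.0376478 , -0.02745128]), 'width': 0.998950246156595} 0.0187
side {'fovy': 44.18139579609461, 'cx': 318.74307021574873, 'cy': 247.24365969118395, 'R': array([[-0.99536198, -0.09613685,  0.0034992 ],
       [-0.05456195,  0.53420718, -0.84359095],
       [ 0.07923088, -0.83986927, -0.53697493]]), 't': array([0.52952602, 0.08562585, 1.25044076])}
top {'fovy': 45.74485093589136, 'cx': 316.9335662126655, 'cy': 236.76723258821937, 'R': array([[ 0.01101632, -0.99992584, -0.00519162],
       [-0.98546132, -0.00997636, -0.16960679],
       [ 0.16954241,  0.00698459, -0.98549814]]), 't': array([0.03829833, 0.55906161, 1.32280719])}
{'fovy': 70.3270334711762, 'cx': 322.0054032398964, 'cy': 234.00193778704934, 'hand_eye': array([[-1.43340032e-03, -9.49863616e-01, -3.12661247e-01,
         7.90356194e-02],
       [ 9.99998583e-01, -1.63757695e-03,  3.90443258e-04,
        -1.62193596e-05],
       [-8.82874698e-04, -3.12660245e-01,  9.49864618e-01,
        -1.42009501e-01],
       [ 0.00000000e+00,  0.00000000e+00,  0.00000000e+00,
         1.00000000e+00]])}
```

View pics/side0.png

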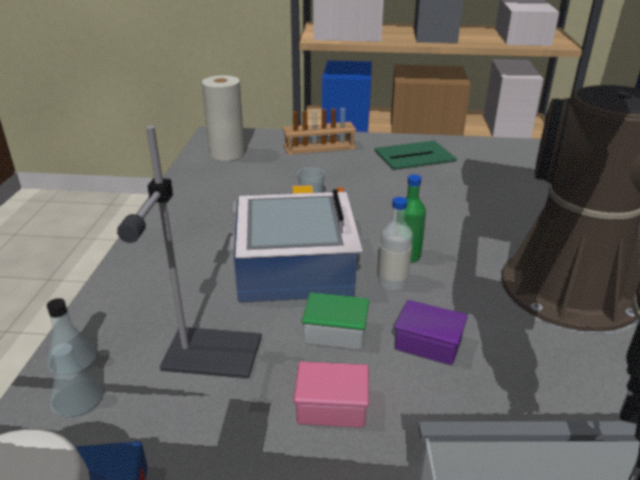

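View pics/top0.png

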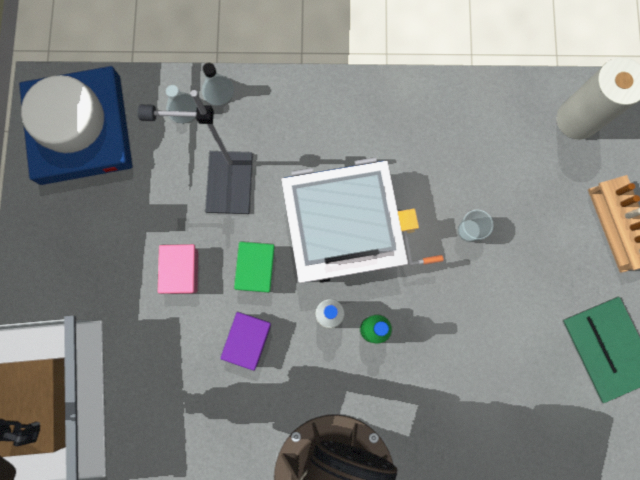

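Top view: the incubator hood is white with corners at about (283,178), (388,163), (407,265) and (299,281). Its black handle is at (352,257), the yellow socket at (408,220) and the orange sleeve at (432,260). The front faces the robot. The listed bottle is the clear one at (330,313), and the tub is green at (255,267). Next I'll fit the machine frame.

```bash
cat > h.py <<'E'
import numpy as np, cv2
from scipy.spatial.transform import Rotation as Ro
def cloud(d,m,T=None):
    h,w=d.shape; f=h/2/np.tan(np.radians(m["fovy"])/2)
    v,u=np.mgrid[:h,:w]
    P=np.stack([(u-m["cx"])/f*d,(v-m["cy"])/f*d,d],-1)
    if T is not None:
        H=T@m["hand_eye"]; return P@H[:3,:3].T+H[:3,3]
    return (P-m["t"])@m["R"]
def proj(X,m):
    f=240/np.tan(np.radians(m["fovy"])/2); c=m["R"]@np.asarray(X)+m["t"]; return c[:2]/c[2]*f+[m["cx"],m["cy"]]
E
python3 - <<'E'
from plant import eyes
from h import *
m=eyes.camera_model("top"); d=np.load("top0.npy"); p=np.load("top0rgb.npy").astype(int); W=cloud(d,m)
v,u=np.mgrid[:480,:640]
box=(u>270)&(u<420)&(v>150)&(v<295)
top=box&(W[...,2]>.105)&(W[...,2]<.14)&(d>0)
n,lab,st,_=cv2.connectedComponentsWithStats(top.astype(np.uint8)); k=1+np.argmax(st[1:,4]); mk=lab==k
print(st[k],np.percentile(W[mk][:,2],[5,25,50,75,95]))
white=mk&(p.min(2)>190)
pts=W[white][:,:2].astype(np.float32)*1000
print(cv2.minAreaRect(pts), np.median(W[white][:,2]))
print(cv2.minAreaRect(W[mk][:,:2].astype(np.float32)*1000))
def rep(name,mask):
    q=W[mask&(d>0)]; print(name,len(q),q.mean(0).round(4),np.median(q,0).round(4),q.min(0).round(3),q.max(0).round(3))
R,G,B=p[...,0],p[...,1],p[...,2]
org=(R>180)&(G<140)&(B<110)&(abs(u-430)<25)&(abs(v-260)<15); rep("orange",org)
yel=(R>180)&(G>120)&(B<110)&(abs(u-408)<18)&(abs(v-220)<18);rep("yellow",yel)
blk=box&(p.max(2)<60)&(v>240)&(v<270)&(W[...,2]>.13);rep("handle",blk)
rep("handle>",box&(W[...,2]>.145))
print("handle rect",cv2.minAreaRect(W[blk][:,:2].astype(np.float32)*1000))
for nm,(a,b) in dict(bottle=(330,313),green=(376,328),beaker=(474,225),tub=(255,267)).items(): print(nm,W[b,a])
E
```

```text
[  281   157   137   126 11810] [0.11984311 0.12293649 0.12501045 0.12699666 0.12984246]
((589.46533203125, -15.168960571289062), (254.70701599121094, 250.2342529296875), 10.448320388793945) 0.1233682299681236
((595.836669921875, -34.24919128417969), (260.473388671875, 290.2933349609375), 10.469371795654297)
orange 76 [ 0.5017 -0.2254  0.0924] [ 0.5018 -0.2268  0.0924] [ 0.494 -0.247  0.087] [ 0.509 -0.201  0.1  ]
yellow 344 [ 0.5893 -0.1648  0.1184] [ 0.5892 -0.1642  0.1225] [ 0.563 -0.209 -0.005] [ 0.636 -0.141  0.13 ]
handle 123 [ 0.4932 -0.0119  0.1633] [ 0.4936 -0.0118  0.1633] [ 0.483 -0.06   0.157] [0.502 0.023 0.17 ]
handle> 299 [ 0.4982 -0.0317  0.1629] [ 0.4985 -0.0316  0.1631] [ 0.483 -0.091  0.155] [0.514 0.027 0.171]
handle rect ((494.5458679199219, -18.261512756347656), (8.505645751953125, 85.04840087890625), 10.451737403869629)
bottle [0.37121138 0.01400264 0.19736153]
green [ 0.34121217 -0.08179992  0.20006763]
beaker [ 0.59901701 -0.34543422  0.00847646]
tub [0.48208619 0.18958234 0.06299061]
```

Run:
```python
import cv2
a=cv2.imread("pics/top0.png")[145:345,270:510]; cv2.imwrite("pics/crop0.png",cv2.resize(a,(720,600),interpolation=cv2.INTER_CUBIC))
```

```text
(no output)
```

View pics/crop0.png

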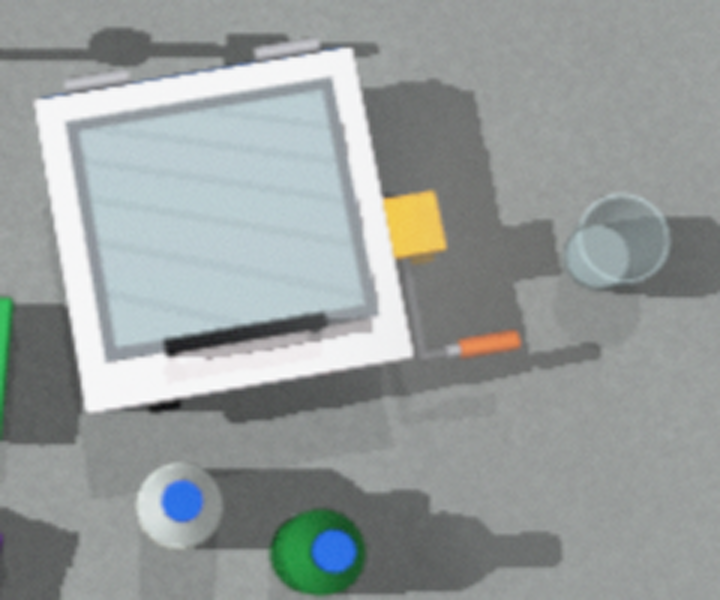

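Enlarged crop: the handle bar runs (165,345) to (325,318), the orange sleeve is at (490,343) on the thin rod, and the yellow socket is on the hood's right edge at (417,225). The machine yaw is about +10.45° with its origin near (0.5895,-0.0152). Handle and sleeve both agree with this to about 2 mm. Next I'll move above the handle.

```bash
cat >> h.py <<'E'
YAW=np.radians(10.45); O=np.array([.5895,-.0152])
ex=np.array([np.cos(YAW),np.sin(YAW),0]); ey=np.array([-np.sin(YAW),np.cos(YAW),0])
def m2w(p): p=np.asarray(p,float); return np.array([O[0],O[1],0])+p[0]*ex+p[1]*ey+np.array([0,0,p[2]])
def w2m(p): q=np.asarray(p)-[O[0],O[1],0]; return np.array([q@ex,q@ey,q[2]])
def handle(t): # machine frame, m
    a=t+np.arctan2(38,215); R=.21833; return np.array([.12-R*np.cos(a),0,.12+R*np.sin(a)])
def sleeve(f,y=-.19): return np.array([-.010-.117*np.cos(f),y,.1+.117*np.sin(f)])
def delta(s,target_w):
    M=Ro.from_rotvec(s["eef_rot"]).as_matrix(); sh=M.T@(np.asarray(target_w)-s["tool_pos"])
    yd=M[:,1]; a=np.degrees(np.arctan2(yd[1],yd[0])); dy=(a-np.degrees(YAW)+180)%360-180
    return sh.round(4), round(dy,2) # turn about tool z (down) = -world
E
python3 - <<'E'
from plant import r,eyes
from h import *
s=r.state(); print(delta(s,[.497,-.032,.30]))
m=eyes.camera_model("top"); d=np.load("top0.npy"); W=cloud(d,m)
for u,v in [(230,183),(232,157),(215,135),(205,113),(150,112),(208,113)]: print((u,v),W[v,u].round(3))
E
```

```text
(array([-0.4908, -0.5647, -0.0687]), np.float64(66.04))
(230, 183) [0.7   0.265 0.011]
(232, 157) [0.768 0.262 0.012]
(215, 135) [0.749 0.266 0.224]
(205, 113) [0.75  0.263 0.347]
(150, 112) [0.752 0.372 0.344]
(208, 113) [0.75  0.258 0.346]
```

Request:
jog_arm(deltas=[[0,[-0.02,-0.01,-0.03],5],[0,[-0.05,-0.02,-0.05],12],[0,[-0.09,-0.03,-0.065],19],[0,[-0.13,-0.05,-0.07],26],[0,[-0.165,-0.07,-0.07],33]])

```text
t: 0.52
tool_pos: [0.2944, 0.5276, 0.3021]
eef_rot: [1.248, 2.883, 0.002]
ft_force: [0.2, 0.8, -0.3]
width: 1.002
```

Run:
```python
from plant import r
from h import *
s=r.state(); print(s['t'],s['tool_pos'],delta(s,[.497,-.032,.30]))
```

```text
0.5167 [0.29442609 0.52761093 0.30205642] (array([-0.5466, -0.2353,  0.0018]), np.float64(32.74))
```

Request:
jog_arm(deltas=[[0,[-0.037,-0.016,0],6],[0,[-0.075,-0.032,0],12],[0,[-0.112,-0.048,0],18],[0,[-0.15,-0.064,0],25],[0,[-0.187,-0.08,0],32.7]])

```text
t: 0.93
tool_pos: [0.3642, 0.3345, 0.3017]
eef_rot: [2.004, 2.419, 0.001]
ft_force: [1.6, 0.1, -0.2]
width: 0.999
```

Run:
```python
from plant import r
from h import *
s=r.state(); print(s['t'],s['tool_pos'],delta(s,[.497,-.032,.30]))
```

```text
0.9333 [0.36415233 0.33450684 0.30173627] (array([-0.3848,  0.0624,  0.0016]), np.float64(0.26))
```

Request:
jog_arm(deltas=[[0,[-0.039,0.006,0],0.3],[0,[-0.078,0.012,0],0.3],[0,[-0.117,0.019,0],0.3],[0,[-0.156,0.025,0],0.3],[0,[-0.195,0.031,0],0.3]])

```text
t: 1.35
tool_pos: [0.4309, 0.1468, 0.3017]
eef_rot: [2.011, 2.414, 0.002]
ft_force: [1.4, 0.2, -0.4]
width: 1.002
```

Request:
jog_arm(deltas=[[0,[-0.039,0.006,0],0],[0,[-0.078,0.012,0],0],[0,[-0.117,0.019,0],0],[0,[-0.156,0.025,0],0],[0,[-0.19,0.031,0],0]])

```text
t: 1.77
tool_pos: [0.4959, -0.037, 0.3016]
eef_rot: [2.011, 2.413, 0.001]
ft_force: [1.0, 1.0, 0.6]
width: 1.0
```

```bash
cat > look.py <<'E'
import sys
from plant import r,eyes
from h import *
s=r.state(); print(s['t'],s['tool_pos'],s['ft_force'],s['width'],delta(s,[.497,-.032,.30]))
T=np.eye(4);T[:3,:3]=Ro.from_rotvec(s['eef_rot']).as_matrix();T[:3,3]=s['tool_pos']
n=sys.argv[1];name=sys.argv[2]
p,d=eyes.capture(n); cv2.imwrite(f"pics/{name}.png",p[:,:,::-1]); np.savez(f"{name}.npz",p=p,d=d,T=T)
E
python3 look.py wrist w1
```

```text
1.7667 [ 0.49592186 -0.03700103  0.30155227] [1.02796573 1.02661142 0.6275558 ] 1.00002841145809 (array([0.0047, 0.002 , 0.0016]), np.float64(-0.07))
```

View pics/w1.png

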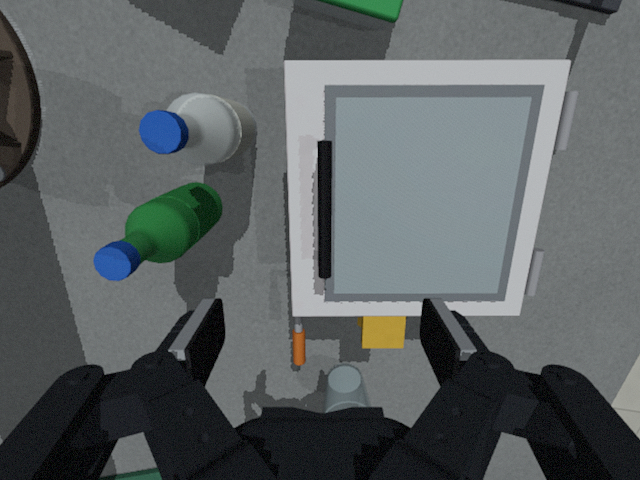

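Wrist view: the handle bar is vertical at column 324, rows 142–277. The sleeve is at (299,347) and the socket at (383,332). The jaw axis is square to the bar.

Run:
```python
from plant import eyes
from h import *
z=np.load("w1.npz"); p=z['p'].astype(int); W=cloud(z['d'],eyes.camera_model("wrist"),z['T'])
v,u=np.mgrid[:480,:640]
def rep(n,mk):
    q=W[mk]; mm=np.array([w2m(x) for x in q]); print(n,len(q),mm.mean(0).round(4),mm.min(0).round(3),mm.max(0).round(3), m2w(mm.mean(0)).round(4))
rep("handle",(p.max(2)<50)&(u>312)&(u<336)&(v>138)&(v<280)&(W[...,2]>.145))
R,G,B=p[...,0],p[...,1],p[...,2]
rep("sleeve",(R>150)&(G<130)&(B<90)&(abs(u-299)<12)&(abs(v-347)<22))
rep("yellow",(R>150)&(G>110)&(B<90)&(abs(u-383)<30)&(abs(v-332)<25))
w=(p.min(2)>150)&(u>280)&(u<575)&(v>55)&(v<320)&(W[...,2]>.11)&(W[...,2]<.14)
rep("white",w); q=cv2.minAreaRect(W[w][:,:2].astype(np.float32)*1000);print(q)
```

```text
handle 1764 [-0.0928  0.006   0.1632] [-0.098 -0.058  0.153] [-0.087  0.075  0.444] [ 0.4972 -0.0262  0.1632]
sleeve 234 [-0.1237 -0.1847  0.0946] [-0.129 -0.211  0.089] [-0.095  0.075  0.444] [ 0.5014 -0.2193  0.0946]
yellow 1295 [-0.0283 -0.1422  0.1238] [-0.095 -0.164  0.117] [-0.005  0.075  0.444] [ 0.5875 -0.1602  0.1238]
white 20105 [-0.0142  0.0318  0.1226] [-0.127 -0.123  0.12 ] [0.118 0.126 0.127] [0.5698 0.0135 0.1226]
((584.9276123046875, -14.739654541015625), (245.2866973876953, 248.96214294433594), 10.41008472442627)
```

```bash
sed -i 's/O=np.array(.*/O=np.array([.5915,-.0142])/' h.py
python3 - <<'E'
from plant import r
from h import *
s=r.state(); print(delta(s,m2w([-.095,0,.142])), delta(s,m2w([-.095,0,.18])))
E
```

```text
(array([0.0101, 0.0014, 0.1595]), np.float64(-0.12)) (array([0.01  , 0.0015, 0.1215]), np.float64(-0.12))
```

Request:
jog_arm(deltas=[[0,[0.01,0.0015,0.035],0],[0,[0.01,0.0015,0.07],0],[0,[0.01,0.0015,0.105],0],[0,[0.01,0.0015,0.14],0],[0,[0.01,0.0015,0.16],0]])

```text
t: 2.23
tool_pos: [0.4963, -0.0313, 0.1383]
eef_rot: [-2.013, -2.412, 0.003]
ft_force: [0.0, 0.2, -0.9]
width: 1.002
```

```bash
cat > st.py <<'E'
from plant import r
from h import *
s=r.state(); g=s['tool_pos']+[0,0,r.grasp_offset]
print(round(s['t'],2),s['tool_pos'].round(4),'F',s['ft_force'].round(1),'w',round(s['width'],3),'grasp m',w2m(g).round(4))
E
python3 st.py; python3 look.py wrist w2
```

```text
2.23 [ 0.4963 -0.0313  0.1383] F [ 0.   0.2 -0.9] w 1.002 grasp m [-0.0967  0.0005  0.157 ]
2.2333 [ 0.49629975 -0.03129713  0.13829621] [ 0.03081036  0.22175412 -0.91494691] 1.002104828436069 (array([-0.001 ,  0.0003, -0.1617]), np.float64(-0.14))
```

View pics/w2.png

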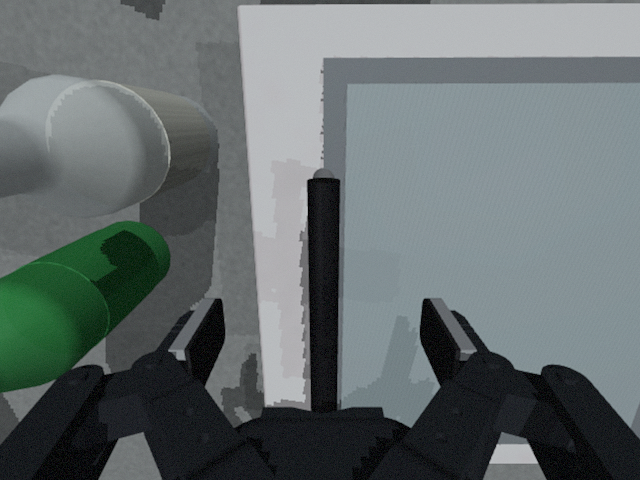

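The bar is centred between the jaws at (324,290). Closing.

Request:
jog_arm(deltas=[[255,[0,0.001,-0.001],0],[255,[0,0.001,-0.001],0],[255,[0,0.001,-0.001],0],[255,[0,0.001,-0.001],0],[255,[0,0.001,-0.001],0]])

```text
t: 2.7
tool_pos: [0.4969, -0.031, 0.1384]
eef_rot: [-2.012, -2.411, 0.004]
ft_force: [0.1, -0.2, 0.5]
width: 0.299
```

Request:
jog_arm(deltas=[[255,[0,0,0],0],[255,[0,0,0],0],[255,[0,0,0],0]])

```text
t: 2.95
tool_pos: [0.497, -0.0311, 0.1393]
eef_rot: [-2.012, -2.412, 0.004]
ft_force: [-4.3, -1.1, 10.4]
width: 0.116
```

```bash
python3 st.py
```

```text
2.95 [ 0.497  -0.0311  0.1393] F [-4.3 -1.1 10.4] w 0.116 grasp m [-0.096   0.0005  0.158 ]
```

```bash
cat > arc.py <<'E'
import sys
from plant import r
from h import *
# usage: arc.py th0 th1 n : tool shifts for the handle arc, offset dx dz
s=r.state(); g=w2m(s['tool_pos']+[0,0,r.grasp_offset])
a=np.arctan2(g[2]-.12,.12-g[0]+OFF) if (OFF:=-.001) is not None else 0
R=np.hypot(g[2]-.12,.12+OFF-g[0])
print('theta now',round(np.arctan2(g[2]-.12,.12+OFF-g[0])-np.arctan2(38,215),3),'R',R.round(4),'F',s['ft_force'].round(1),'t',round(s['t'],2),'y',g[1].round(4),'w',round(s['width'],3))
for t in np.linspace(float(sys.argv[1]),float(sys.argv[2]),int(sys.argv[3])):
    h=handle(t)+[OFF,0,0]; sh,dy=delta(s,m2w([h[0],0.0005,h[2]-r.grasp_offset])); print(round(t,3),sh,dy)
E
python3 arc.py 0.05 0.25 5
```

```text
theta now -0.0 R 0.2184 F [-4.3 -1.1 10.4] t 2.95 y 0.0005 w 0.116
0.05 [-0.      0.0022 -0.0107] -0.12
0.1 [-0.      0.0049 -0.0213] -0.12
0.15 [-0.      0.0081 -0.0318] -0.12
0.2 [-0.      0.0118 -0.042 ] -0.12
0.25 [-0.      0.016  -0.0521] -0.12
```

Request:
jog_arm(deltas=[[255,[0,0.002,-0.011],0],[255,[0,0.005,-0.021],0],[255,[0,0.008,-0.032],0],[255,[0,0.012,-0.042],0],[255,[0,0.016,-0.052],0]])

```text
t: 3.37
tool_pos: [0.5122, -0.0283, 0.1917]
eef_rot: [-2.012, -2.412, 0.005]
ft_force: [1.3, -2.4, -8.1]
width: 0.119
```

```bash
python3 arc.py 0.3 0.5 5
```

```text
theta now 0.25 R 0.2191 F [ 1.3 -2.4 -8.1] t 3.37 y 0.0005 w 0.119
0.3 [-0.      0.0053 -0.0094] -0.12
0.35 [-0.      0.0105 -0.019 ] -0.12
0.4 [-0.      0.0162 -0.0284] -0.12
0.45 [-0.      0.0223 -0.0374] -0.12
0.5 [-0.      0.0289 -0.0461] -0.12
```

Request:
jog_arm(deltas=[[255,[0,0.0053,-0.0094],0],[255,[0,0.0105,-0.019],0],[255,[0,0.0162,-0.0284],0],[255,[0,0.0223,-0.0374],0],[255,[0,0.0289,-0.0461],0]])

```text
t: 3.78
tool_pos: [0.5389, -0.0233, 0.2379]
eef_rot: [-2.01, -2.41, 0.009]
ft_force: [-8.3, -5.4, -3.9]
width: 0.114
```

```bash
python3 arc.py 0.56 0.8 5
```

```text
theta now 0.495 R 0.22 F [-8.3 -5.4 -3.9] t 3.78 y 0.0006 w 0.114
0.56 [-0.0001  0.0103 -0.0098] -0.1
0.62 [-0.0001  0.0193 -0.0194] -0.1
0.68 [-0.0001  0.0289 -0.0283] -0.1
0.74 [-0.0001  0.039  -0.0367] -0.1
0.8 [-0.0001  0.0495 -0.0444] -0.1
```

Request:
jog_arm(deltas=[[255,[0,0.01,-0.01],0],[255,[0,0.0193,-0.0194],0],[255,[0,0.029,-0.0283],0],[255,[0,0.039,-0.0367],0],[255,[0,0.0495,-0.0445],0]])

```text
t: 4.2
tool_pos: [0.5844, -0.0149, 0.2834]
eef_rot: [-2.007, -2.407, 0.017]
ft_force: [-25.7, -4.9, 24.3]
width: 0.118
```

```bash
python3 arc.py 0.86 1.1 5
```

```text
theta now 0.79 R 0.2215 F [-25.7  -4.9  24.3] t 4.2 y 0.0006 w 0.118
0.86 [-0.0001  0.0145 -0.0058] -0.09
0.92 [-0.0001  0.0259 -0.0123] -0.09
0.98 [-0.0001  0.0377 -0.0181] -0.09
1.04 [-0.      0.0497 -0.0232] -0.09
1.1 [-0.      0.0621 -0.0276] -0.09
```

```bash
cat > arc2.py <<'E'
import sys
from plant import r
from h import *
# arc2 th0 th1 n R0 R1 : radius from R0 to R1
s=r.state(); g=w2m(s['tool_pos']+[0,0,r.grasp_offset]); A0=np.arctan2(38,215)
a=np.arctan2(g[2]-.12,.119-g[0]); F=s['ft_force']; fm=np.array([F@ex,F[2]])
print('theta',round(a-A0,3),'R',np.hypot(g[2]-.12,.119-g[0]).round(4),'Frad',(fm@[-np.cos(a),np.sin(a)]).round(1),'Ftan(up)',(fm@[np.sin(a),np.cos(a)]).round(1),'F',F.round(1),'tq',s['torque'].round(2),'t',round(s['t'],2),'w',round(s['width'],3),'rot',s['eef_rot'].round(3))
n=int(sys.argv[3])
for t,R in zip(np.linspace(float(sys.argv[1]),float(sys.argv[2]),n),np.linspace(float(sys.argv[4]),float(sys.argv[5]),n)):
    sh,dy=delta(s,m2w([.119-R*np.cos(t+A0),0.0005,.12+R*np.sin(t+A0)-r.grasp_offset])); print(round(t,3),R.round(4),sh,dy)
E
python3 arc2.py .8 .86 3 .223 .2245
```

```text
theta 0.79 R 0.2215 Frad 34.8 Ftan(up) -7.7 F [-25.7  -4.9  24.3] tq [-0.92  4.55 -0.02] t 4.2 w 0.118 rot [-2.007 -2.407  0.017]
0.8 0.223 [-0.0001  0.0009 -0.0025] -0.09
0.83 0.2238 [-0.0001  0.006  -0.0068] -0.09
0.86 0.2245 [-0.0001  0.0113 -0.0111] -0.09
```

Request:
jog_arm(deltas=[[255,[0,0.001,-0.0025],0],[255,[0,0.006,-0.007],0],[255,[0,0.011,-0.011],0]])

```text
t: 4.45
tool_pos: [0.5958, -0.0128, 0.293]
eef_rot: [-2.007, -2.406, 0.017]
ft_force: [15.6, -0.1, -37.9]
width: 0.114
```

```bash
python3 arc2.py .9 1.0 4 .2255 .2275; python3 look.py side s1
```

```text
theta 0.857 R 0.2233 Frad -40.4 Ftan(up) -6.3 F [ 15.6  -0.1 -37.9] tq [-0.09 -2.19  0.06] t 4.45 w 0.114 rot [-2.007 -2.406  0.017]
0.9 0.2255 [-0.0001  0.0072 -0.0068] -0.09
0.933 0.2262 [-0.0001  0.0135 -0.0109] -0.09
0.967 0.2268 [-0.0001  0.02   -0.0149] -0.09
1.0 0.2275 [-0.0001  0.0266 -0.0186] -0.09
4.45 [ 0.59575802 -0.0127894   0.29296469] [ 15.58545182  -0.10631559 -37.87114328] 0.1137317488398723 (array([-0.0011, -0.1007, -0.0056]), np.float64(-0.09))
```

View pics/s1.png

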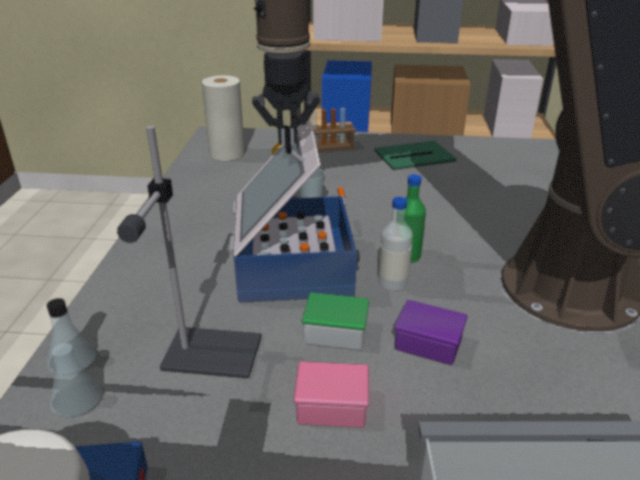

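```bash
cat > arc3.py <<'E'
import sys
from plant import r
from h import *
# arc3 Rc da1 da2 ... : around fitted centre, steps relative to current angle
C=np.array([.1257,.1215])
s=r.state(); g=w2m(s['tool_pos']+[0,0,r.grasp_offset])
a=np.arctan2(g[2]-C[1],C[0]-g[0]); F=s['ft_force']; fm=np.array([F@ex,F[2]])
A0=np.arctan2(.158-C[1],C[0]+.096)
print('theta~',round(a-A0,3),'R',np.hypot(g[2]-C[1],C[0]-g[0]).round(4),'Frad',(fm@[-np.cos(a),np.sin(a)]).round(1),'Ftan',(fm@[np.sin(a),np.cos(a)]).round(1),'F',F.round(1),'tq',s['torque'].round(2),'t',round(s['t'],2),'w',round(s['width'],3),'g',g.round(4))
R=float(sys.argv[1])
for da in map(float,sys.argv[2:]):
    sh,dy=delta(s,m2w([C[0]-R*np.cos(a+da),0.0005,C[1]+R*np.sin(a+da)-r.grasp_offset])); print(round(a+da-A0,3),sh,dy)
E
python3 arc3.py .2245 .0 .03 .06 .1
python3 - <<'E'
import cv2
a=cv2.imread("pics/s1.png")[100:300,220:420]; cv2.imwrite("pics/s1c.png",cv2.resize(a,(600,600),interpolation=cv2.INTER_CUBIC))
E
```

```text
theta~ 0.845 R 0.2254 Frad -27.3 Ftan -2.7 F [ 12.1   1.8 -24.5] tq [ 0.01 -1.52 -0.01] t 4.5 w 0.111 g [0.0055 0.0006 0.3122]
0.845 [-0.0001  0.0005  0.0008] -0.09
0.875 [-0.0001  0.0062 -0.0028] -0.09
0.905 [-0.0001  0.012  -0.0062] -0.09
0.945 [-0.0001  0.0199 -0.0105] -0.09
```

View pics/s1c.png

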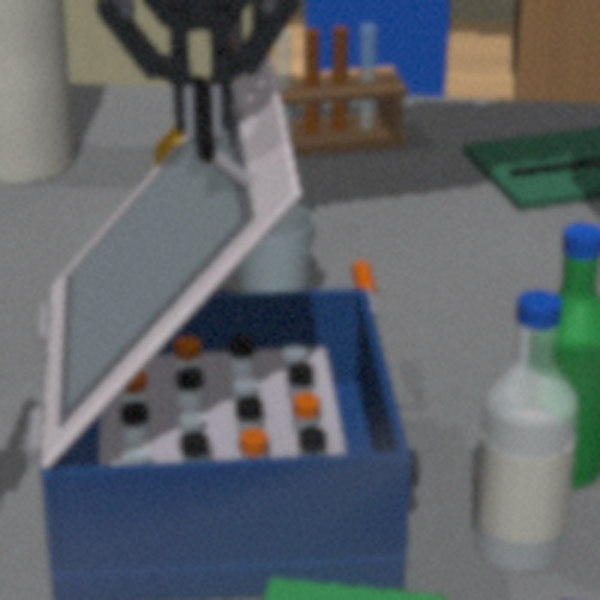

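The hood is well up (about 0.85), with the fingers on the bar at crop (205,130). I'll continue the arc in small steps, watching the radial force.

Request:
jog_arm(deltas=[[255,[0,0.0005,0.0005],0],[255,[0,0.006,-0.003],0],[255,[0,0.012,-0.0062],0]])

```text
t: 4.75
tool_pos: [0.6072, -0.0107, 0.2997]
eef_rot: [-2.006, -2.405, 0.02]
ft_force: [-7.4, -2.1, 2.6]
width: 0.115
```

```bash
python3 arc3.py .2245 .0 .04 .08 .12
```

```text
theta~ 0.9 R 0.2253 Frad 6.0 Ftan -5.4 F [-7.4 -2.1  2.6] tq [-0.27  1.47 -0.  ] t 4.75 w 0.115 g [0.0161 0.0006 0.3184]
0.9 [-0.0001  0.0004  0.0007] -0.1
0.94 [-0.0001  0.0083 -0.0036] -0.1
0.98 [-0.0001  0.0163 -0.0076] -0.1
1.02 [-0.0001  0.0245 -0.0113] -0.1
```

```bash
python3 arc3.py .2255 .0 .04 .08 .12 .16
```

```text
theta~ 0.9 R 0.2253 Frad 6.0 Ftan -5.4 F [-7.4 -2.1  2.6] tq [-0.27  1.47 -0.  ] t 4.75 w 0.115 g [0.0161 0.0006 0.3184]
0.9 [-0.0001 -0.0001 -0.0001] -0.1
0.94 [-0.0001  0.0078 -0.0045] -0.1
0.98 [-0.0001  0.0159 -0.0085] -0.1
1.02 [-0.0001  0.0241 -0.0122] -0.1
1.06 [-0.0001  0.0325 -0.0156] -0.1
```

Request:
jog_arm(deltas=[[255,[0,0.0078,-0.0045],0],[255,[0,0.0159,-0.0085],0],[255,[0,0.0241,-0.0122],0],[255,[0,0.0325,-0.0156],0]])

```text
t: 5.08
tool_pos: [0.6397, -0.0047, 0.3149]
eef_rot: [-2.005, -2.405, 0.021]
ft_force: [-5.3, -1.1, 0.8]
width: 0.118
```

```bash
python3 arc3.py .2257 .0 .04 .08 .12 .16
```

```text
theta~ 1.061 R 0.2255 Frad 2.6 Ftan -4.8 F [-5.3 -1.1  0.8] tq [-0.07  0.98  0.04] t 5.08 w 0.118 g [0.0491 0.0006 0.3336]
1.061 [-0.0001 -0.0001 -0.0002] -0.1
1.101 [-0.0001  0.0084 -0.0032] -0.1
1.141 [-0.0001  0.017  -0.0059] -0.1
1.181 [-0.0001  0.0258 -0.0083] -0.1
1.221 [-0.0001  0.0346 -0.0103] -0.1
```

Forces stay low, so I'll continue.

Request:
jog_arm(deltas=[[255,[0,0.0084,-0.0032],0],[255,[0,0.017,-0.0059],0],[255,[0,0.0258,-0.0083],0],[255,[0,0.0346,-0.0103],0]])

```text
t: 5.42
tool_pos: [0.6745, 0.0018, 0.3244]
eef_rot: [-2.005, -2.404, 0.021]
ft_force: [-2.8, -1.6, -16.2]
width: 0.112
```

```bash
python3 arc3.py .2257 .0 .03 .06 .09 .12
```

```text
theta~ 1.224 R 0.2254 Frad -15.3 Ftan -6.0 F [ -2.8  -1.6 -16.2] tq [-0.3   0.92  0.  ] t 5.42 w 0.112 g [0.0845 0.0007 0.3431]
1.224 [-0.0002 -0.0001 -0.0003] -0.09
1.254 [-0.0002  0.0066 -0.0015] -0.09
1.284 [-0.0001  0.0133 -0.0026] -0.09
1.314 [-0.0001  0.02   -0.0035] -0.09
1.344 [-0.0001  0.0267 -0.0041] -0.09
```

Request:
jog_arm(deltas=[[255,[0,0.0066,-0.001],0],[255,[0,0.0133,-0.002],0],[255,[0,0.019,-0.0027],0],[255,[0,0.022,-0.003],0],[255,[0,0.022,-0.003],0]])

```text
t: 5.83
tool_pos: [0.6969, 0.0059, 0.3272]
eef_rot: [-2.005, -2.405, 0.021]
ft_force: [-1.0, 0.2, -3.0]
width: 0.116
```

```bash
python3 arc3.py .2257 .0 .03;python3 look.py side s2
python3 - <<'E'
import cv2
a=cv2.imread("pics/s2.png")[80:300,200:440]; cv2.imwrite("pics/s2c.png",cv2.resize(a,(655,600),interpolation=cv2.INTER_CUBIC))
E
```

```text
theta~ 1.326 R 0.2251 Frad -2.9 Ftan -1.2 F [-1.   0.2 -3. ] tq [-0.11  0.64 -0.01] t 5.83 w 0.116 g [0.1073 0.0007 0.3459]
1.326 [-0.0002 -0.0001 -0.0006] -0.08
1.356 [-0.0002  0.0067 -0.0011] -0.08
5.8333 [0.69689406 0.00593696 0.3271924 ] [-0.99592966  0.22618901 -2.98175464] 0.11621743230165145 (array([-0.0013, -0.203 ,  0.0306]), np.float64(-0.08))
```

View pics/s2c.png

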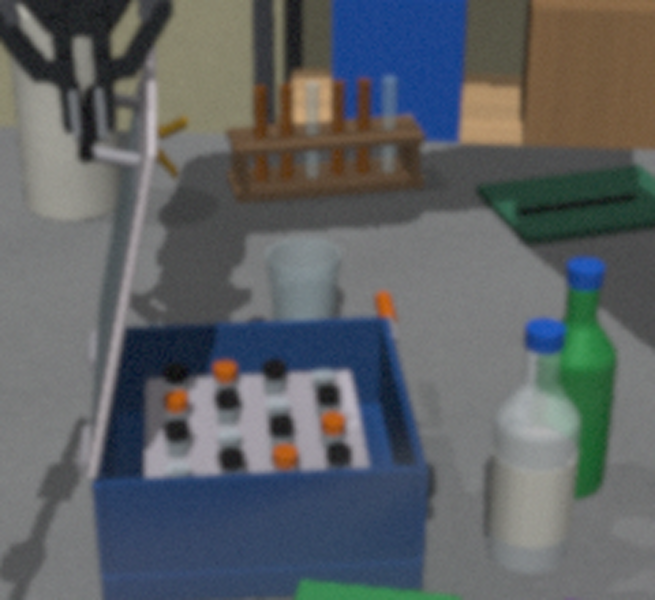

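The estimated hood angle is about 1.34: the bar rolls on the pads, which explains the radius drift. I'll open the jaws partly so the front finger stays clear of the plate.

Request:
jog_arm(deltas=[[165,[0,0,0],0],[165,[0,0,0],0],[165,[0,0,0],0],[165,[0,0,0],0],[165,[0,0,0],0]])

```text
t: 6.3
tool_pos: [0.6967, 0.0058, 0.3274]
eef_rot: [-2.005, -2.405, 0.02]
ft_force: [-1.1, -0.7, -1.0]
width: 0.353
```

```bash
python3 st.py;python3 look.py wrist w3
```

```text
6.3 [0.6967 0.0058 0.3274] F [-1.1 -0.7 -1. ] w 0.353 grasp m [0.1071 0.0006 0.3461]
6.3 [0.69673973 0.0058335  0.32744806] [-1.08908968 -0.68949221 -0.98523463] 0.3525512507944396 (array([-0.0013, -0.2028,  0.0307]), np.float64(-0.09))
```

View pics/w3.png

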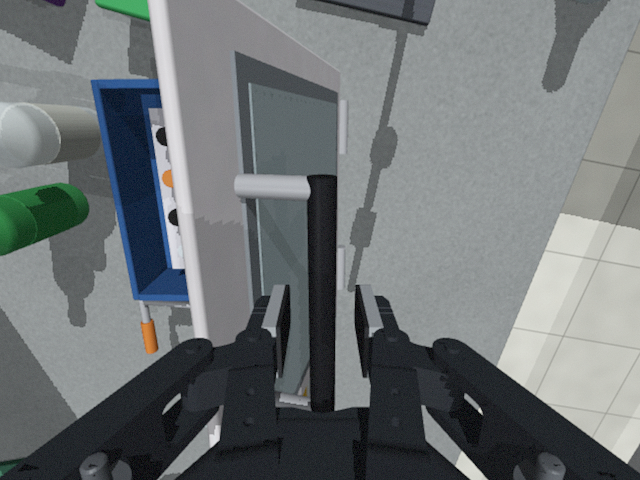

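The bar is free between the fingers at (322,290) and the hood stays up. I'll rise, then travel to the rod.

Request:
jog_arm(deltas=[[165,[0,0,-0.02],0],[165,[0,0,-0.04],0],[165,[0,0,-0.06],0],[165,[0,0,-0.08],0],[165,[0,0,-0.11],0]])

```text
t: 6.77
tool_pos: [0.6978, 0.0063, 0.4367]
eef_rot: [-2.004, -2.403, 0.022]
ft_force: [0.7, -0.1, -0.5]
width: 0.351
```

```bash
python3 st.py;python3 look.py top t2
python3 - <<'E'
from plant import eyes,r
from h import *
s=r.state(); print(delta(s,m2w([-.126,-.2,.43])),delta(s,m2w([-.126,-.2,.2])))
z=np.load("t2.npz"); W=cloud(z['d'],eyes.camera_model("top")); p=z['p'].astype(int); v,u=np.mgrid[:480,:640]
R,G,B=p[...,0],p[...,1],p[...,2]
k=(R>170)&(G<140)&(B<110)&(abs(u-430)<25)&(abs(v-260)<15)&(W[...,2]>.05); mm=np.array([w2m(x) for x in W[k]]); print(mm.mean(0),mm.min(0),mm.max(0))
z=np.load("w1.npz"); W=cloud(z['d'],eyes.camera_model("wrist"),z['T']); p=z['p'].astype(int);R,G,B=p[...,0],p[...,1],p[...,2]
k=(R>150)&(G<130)&(B<90)&(abs(u-299)<12)&(abs(v-347)<22)&(W[...,2]<.12); mm=np.array([w2m(x) for x in W[k]]); print(mm.mean(0),mm.min(0),mm.max(0))
E
```

```text
6.77 [0.6978 0.0063 0.4367] F [ 0.7 -0.1 -0.5] w 0.351 grasp m [0.1082 0.0008 0.4554]
6.7667 [0.69778681 0.006251   0.4366555 ] [ 0.69630548 -0.05309555 -0.45384366] 0.350791204540666 (array([-0.0016, -0.2018,  0.1405]), np.float64(-0.09))
(array([-0.2008, -0.2353,  0.0171]), np.float64(-0.09)) (array([-0.2005, -0.2329,  0.2471]), np.float64(-0.09))
[-0.12666255 -0.19062659  0.09197874] [-0.13298981 -0.21351244  0.08556984] [-0.12010783 -0.16856087  0.09878221]
[-0.12604171 -0.18758905  0.0915899 ] [-0.13091214 -0.21128567  0.08931716] [-0.12124126 -0.16716459  0.09351338]
```

View pics/t2.png

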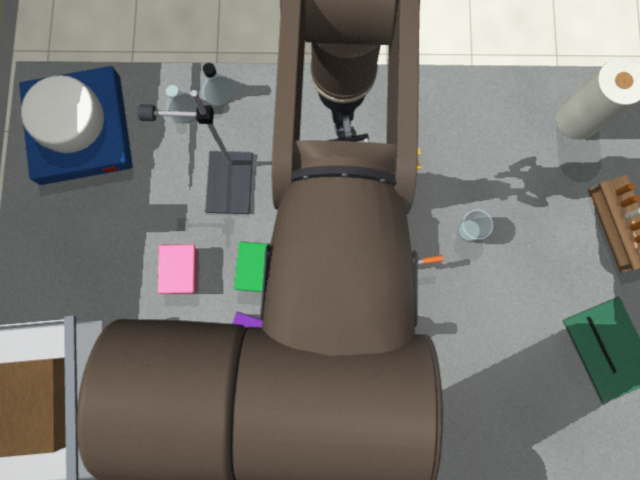

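The sleeve is still at (430,260) and clear. Travelling to it.

Request:
jog_arm(deltas=[[165,[-0.026,-0.03,0],0],[165,[-0.052,-0.06,0],0],[165,[-0.078,-0.09,0],0],[165,[-0.104,-0.12,0],0],[165,[-0.13,-0.15,0],0]])

```text
t: 7.23
tool_pos: [0.5739, -0.1497, 0.4462]
eef_rot: [-2.008, -2.41, 0.014]
ft_force: [0.9, -1.3, 0.4]
width: 0.354
```

Request:
jog_arm(deltas=[[165,[-0.026,-0.03,0.01],0],[165,[-0.052,-0.06,0.03],0],[100,[-0.07,-0.083,0.06],0],[60,[-0.07,-0.083,0.1],0],[60,[-0.07,-0.083,0.14],0]])

```text
t: 7.65
tool_pos: [0.5025, -0.2358, 0.3069]
eef_rot: [-2.014, -2.409, 0.013]
ft_force: [1.5, -0.3, 0.2]
width: 0.755
```

```bash
python3 st.py;python3 look.py wrist w4
python3 - <<'E'
from plant import eyes,r
from h import *
s=r.state(); print(delta(s,m2w([-.127,-.2,.2])))
E
```

```text
7.65 [ 0.5025 -0.2358  0.3069] F [ 1.5 -0.3  0.2] w 0.755 grasp m [-0.1277 -0.2018  0.3256]
7.65 [ 0.50252862 -0.23580171  0.3068705 ] [ 1.49099782 -0.32791246  0.20747314] 0.7553195789116097 (array([0.2016, 0.0308, 0.0058]), np.float64(-0.23))
(array([-0.0015,  0.0048,  0.0985]), np.float64(-0.18))
```

View pics/w4.png

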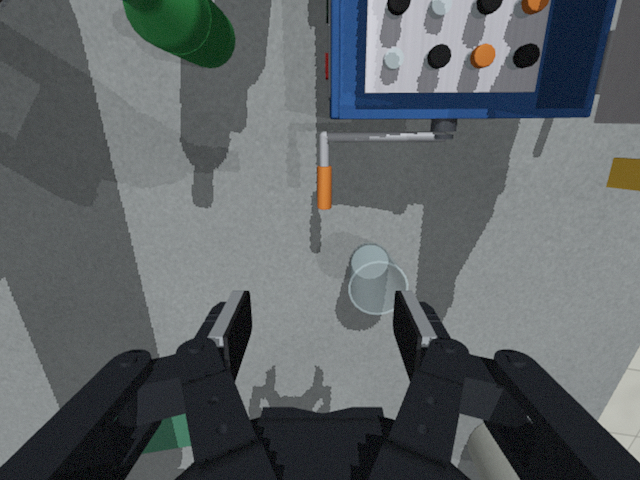

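Wrist view: the sleeve is at (324,187), in line with the jaws, and the beaker at (378,280) is clear. Descending.

Run:
```python
from plant import eyes,r
from h import *
s=r.state(); print(delta(s,m2w([-.127,-.2,.06])),Ro.from_rotvec(s['eef_rot']).as_matrix()[:,2])
```

```text
(array([-0.0019,  0.007 ,  0.2385]), np.float64(-0.18)) [-1.65658845e-02  1.21356341e-04 -9.99862769e-01]
```

Request:
jog_arm(deltas=[[60,[-0.001,0.003,0.04],0],[60,[-0.001,0.004,0.08],0],[60,[-0.002,0.005,0.12],0],[60,[-0.002,0.006,0.16],0],[60,[-0.002,0.006,0.19],0]])

```text
t: 8.12
tool_pos: [0.5027, -0.2338, 0.1067]
eef_rot: [-2.005, -2.401, 0.017]
ft_force: [-0.2, -0.7, -0.3]
width: 0.764
```

```bash
python3 st.py;python3 look.py wrist w5
python3 - <<'E'
from plant import eyes,r
from h import *
s=r.state(); print(delta(s,m2w([-.127,-.2,.06])),Ro.from_rotvec(s['eef_rot']).as_matrix()[:,2])
E
```

```text
8.12 [ 0.5027 -0.2338  0.1067] F [-0.2 -0.7 -0.3] w 0.764 grasp m [-0.1271 -0.1999  0.1254]
8.1167 [ 0.50272155 -0.23384193  0.10674424] [-0.19405571 -0.71414842 -0.30542974] 0.7641519760955765 (array([ 0.2003,  0.0272, -0.193 ]), np.float64(-0.16))
(array([-0.0021,  0.0034,  0.0419]), np.float64(-0.16)) [-0.02298818  0.00354415 -0.99972945]
```

View pics/w5.png

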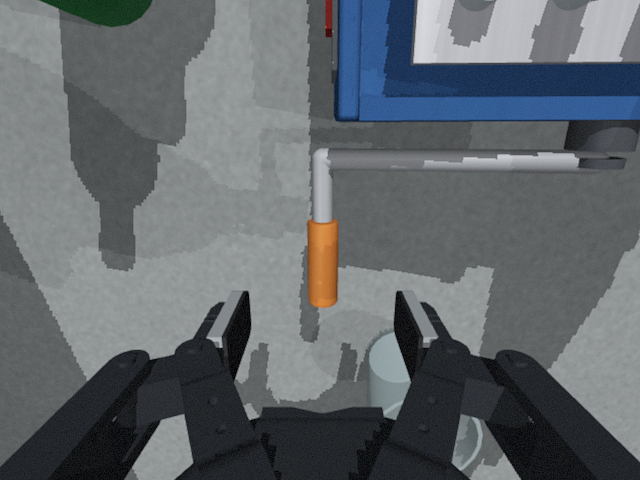

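Request:
jog_arm(deltas=[[60,[-0.001,0.001,0.015],0],[60,[-0.001,0.002,0.03],0],[60,[-0.001,0.003,0.042],0],[60,[-0.001,0.003,0.042],0]])

```text
t: 8.5
tool_pos: [0.5024, -0.2327, 0.0593]
eef_rot: [-1.999, -2.396, 0.019]
ft_force: [-0.6, -0.2, 0.6]
width: 0.767
```

```bash
python3 st.py;python3 look.py wrist w6
```

```text
8.5 [ 0.5024 -0.2327  0.0593] F [-0.6 -0.2  0.6] w 0.767 grasp m [-0.1272 -0.1987  0.078 ]
8.5 [ 0.50244397 -0.23267138  0.05931137] [-0.55466203 -0.19748679  0.56414431] 0.7672709073713605 (array([ 0.2004,  0.025 , -0.2396]), np.float64(-0.14))
```

View pics/w6.png

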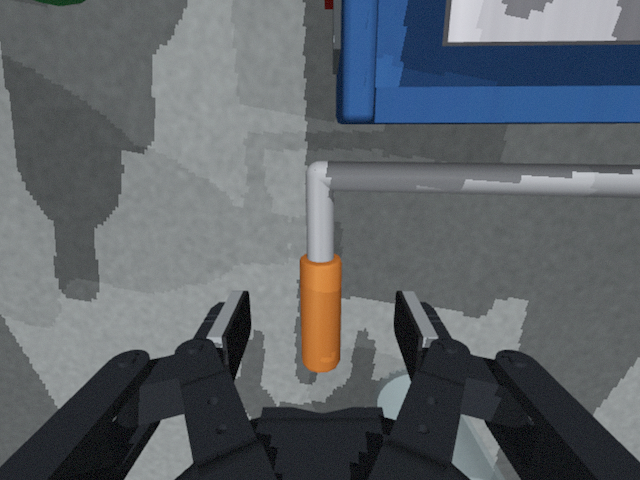

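Request:
jog_arm(deltas=[[255,[0,0,0],0],[255,[0,0,0],0],[255,[0,0,0],0],[255,[0,0,0],0],[255,[0,0,0],0]])

```text
t: 8.97
tool_pos: [0.5021, -0.2332, 0.0607]
eef_rot: [-1.999, -2.396, 0.02]
ft_force: [-7.3, -5.3, 0.5]
width: 0.172
```

```bash
cat > rod.py <<'E'
import sys
from plant import r
from h import *
# rod.py f0 targets... ; relative motion about pivot (-.011,.1), R .117, roll 8mm/rad upward from ref
s=r.state(); g=w2m(s['tool_pos']+[0,0,r.grasp_offset])
F=s['ft_force']; print('t',round(s['t'],2),'g',g.round(4),'F',F.round(1),'Fm',[round(F@ex,1),round(F@ey,1)],'w',round(s['width'],3),'tq',s['torque'].round(2))
gx0,gz0,f0,roll=map(float,sys.argv[1:5])  # reference grasp pos at rod angle f0
for f in map(float,sys.argv[5:]):
    d=sleeve(f)-sleeve(f0); t=m2w([gx0+d[0],g[1],gz0+d[2]+roll*(f-f0)-r.grasp_offset]); print(f,delta(s,t))
E
python3 rod.py -.127 .078 -.133 .008 -.08 0 .1 .2 .3
```

```text
t 8.97 g [-0.1276 -0.1991  0.0794] F [-7.3 -5.3  0.5] Fm [np.float64(-8.1), np.float64(-3.8)] w 0.172 tq [-0.66  0.92  0.2 ]
-0.08 (array([ 0.    , -0.0002, -0.0052]), np.float64(-0.12))
0.0 (array([ 0.0001, -0.0008, -0.0151]), np.float64(-0.12))
0.1 (array([ 0.0002, -0.0005, -0.0276]), np.float64(-0.12))
0.2 (array([ 0.0003,  0.001 , -0.04  ]), np.float64(-0.12))
0.3 (array([ 0.0004,  0.0036, -0.0522]), np.float64(-0.12))
```

Request:
jog_arm(deltas=[[255,[0,0,-0.004],0],[255,[0,-0.0005,-0.014],0],[255,[0,-0.0005,-0.026],0],[255,[0,0.001,-0.0385],0]])

```text
t: 9.3
tool_pos: [0.5028, -0.2331, 0.0998]
eef_rot: [-1.998, -2.395, 0.021]
ft_force: [2.1, 0.5, -0.9]
width: 0.167
```

```bash
python3 rod.py -.1274 .0794 -.133 .008 .2 .28 .36 .44 .52 .6
```

```text
t 9.3 g [-0.1269 -0.1991  0.1185] F [ 2.1  0.5 -0.9] Fm [np.float64(2.1), np.float64(0.1)] w 0.167 tq [-0.07 -0.61  0.03]
0.2 (array([ 0.    ,  0.0007, -0.0023]), np.float64(-0.11))
0.28 (array([ 0.0001,  0.0027, -0.0121]), np.float64(-0.11))
0.36 (array([ 0.0002,  0.0054, -0.0217]), np.float64(-0.11))
0.44 (array([ 0.0003,  0.0088, -0.031 ]), np.float64(-0.11))
0.52 (array([ 0.0004,  0.0129, -0.0401]), np.float64(-0.11))
0.6 (array([ 0.0004,  0.0177, -0.0488]), np.float64(-0.11))
```

Forces are low, so the rod is following. Continuing.

Request:
jog_arm(deltas=[[255,[0,0.0026,-0.012],0],[255,[0,0.0054,-0.0217],0],[255,[0,0.0088,-0.031],0],[255,[0,0.013,-0.04],0],[255,[0,0.0177,-0.0488],0]])

```text
t: 9.72
tool_pos: [0.5216, -0.2297, 0.1489]
eef_rot: [-1.998, -2.395, 0.021]
ft_force: [-0.5, 1.6, 0.8]
width: 0.166
```

```bash
python3 rod.py -.1274 .0794 -.133 .008 .6 .68 .76 .84 .92 1.0; python3 look.py wrist w7
```

```text
t 9.72 g [-0.1079 -0.1993  0.1676] F [-0.5  1.6  0.8] Fm [np.float64(-0.2), np.float64(1.6)] w 0.166 tq [ 0.15 -0.19  0.14]
0.6 (array([-0.    , -0.0001,  0.0008]), np.float64(-0.12))
0.68 (array([ 0.0001,  0.0053, -0.0075]), np.float64(-0.12))
0.76 (array([ 0.0002,  0.0112, -0.0153]), np.float64(-0.12))
0.84 (array([ 0.0002,  0.0178, -0.0226]), np.float64(-0.12))
0.92 (array([ 0.0003,  0.0248, -0.0294]), np.float64(-0.12))
1.0 (array([ 0.0004,  0.0323, -0.0356]), np.float64(-0.12))
9.7167 [ 0.52156219 -0.22974179  0.14893924] [-0.46669334  1.58642749  0.77260242] 0.16645099399664218 (array([ 0.2003,  0.0075, -0.1495]), np.float64(-0.12))
```

View pics/w7.png

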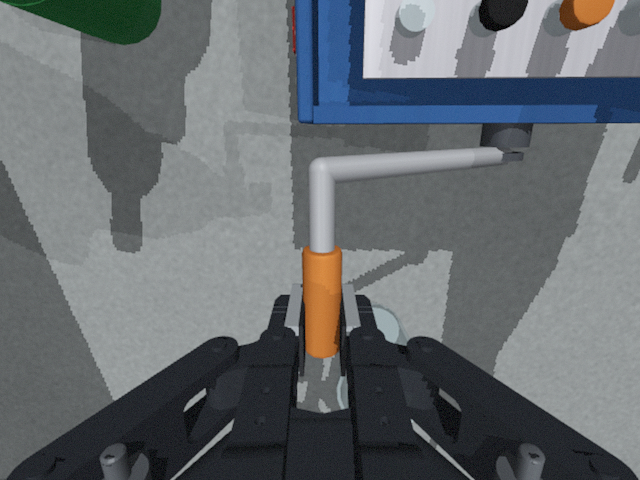

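The sleeve is firmly held at (322,300) and the rod is rising. Continuing.

Request:
jog_arm(deltas=[[255,[0,0.0053,-0.0075],0],[255,[0,0.0112,-0.0153],0],[255,[0,0.0178,-0.0226],0],[255,[0,0.0248,-0.0294],0],[255,[0,0.0323,-0.0356],0]])

```text
t: 10.18
tool_pos: [0.5562, -0.2234, 0.1856]
eef_rot: [-1.998, -2.395, 0.02]
ft_force: [3.7, 8.3, -9.9]
width: 0.16
```

```bash
python3 rod.py -.1274 .0794 -.133 .008 1.0 1.1
```

```text
t 10.18 g [-0.0727 -0.1994  0.2043] F [ 3.7  8.3 -9.9] Fm [np.float64(5.2), np.float64(7.5)] w 0.16 tq [ 1.33 -0.52  0.03]
1.0 (array([-0.    , -0.0019,  0.0019]), np.float64(-0.11))
1.1 (array([ 0.0001,  0.008 , -0.005 ]), np.float64(-0.11))
```

Request:
jog_arm(deltas=[[190,[0,0,0],0],[190,[0,0,0],0],[190,[0,0,0.01],0],[190,[0,0,0.01],0],[255,[0,0,0.01],0]])

```text
t: 10.6
tool_pos: [0.5552, -0.2232, 0.1746]
eef_rot: [-1.997, -2.394, 0.02]
ft_force: [1.6, 2.8, -7.3]
width: 0.171
```

Request:
jog_arm(deltas=[[255,[0,0,0],0],[255,[0,0,0],0],[255,[0,0,0],0],[255,[0,0,0],0]])

```text
t: 10.93
tool_pos: [0.555, -0.2232, 0.1744]
eef_rot: [-1.997, -2.394, 0.021]
ft_force: [0.4, 0.6, -5.2]
width: 0.168
```

```bash
python3 rod.py -.1274 .0794 -.133 .008 1.0 1.1;python3 look.py wrist w8
```

```text
t 10.93 g [-0.0738 -0.1989  0.1931] F [ 0.4  0.6 -5.2] Fm [np.float64(0.5), np.float64(0.5)] w 0.168 tq [ 0.02 -0.19  0.06]
1.0 (array([ 0.0001, -0.0011, -0.0093]), np.float64(-0.12))
1.1 (array([ 0.0002,  0.0089, -0.0161]), np.float64(-0.12))
10.9333 [ 0.55501501 -0.22322373  0.17443621] [ 0.42296704  0.63477653 -5.237374  ] 0.16754923081394335 (array([ 0.1998, -0.026 , -0.1229]), np.float64(-0.12))
```

View pics/w8.png

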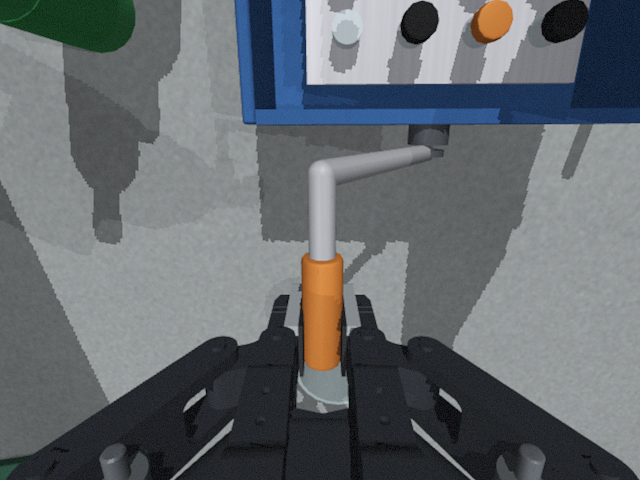

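Regripped with the sleeve high in the pads, at rod angle about 1.00.

```bash
python3 rod.py -.0738 .1931 1.004 .008 1.08 1.16 1.24 1.32 1.4
```

```text
t 10.98 g [-0.0737 -0.199   0.1932] F [ 1.1  0.7 -4.8] Fm [np.float64(1.2), np.float64(0.5)] w 0.169 tq [ 0.14 -0.13 -0.02]
1.08 (array([ 0.0001,  0.0075, -0.0052]), np.float64(-0.13))
1.16 (array([ 0.0001,  0.0158, -0.0101]), np.float64(-0.13))
1.24 (array([ 0.0002,  0.0244, -0.0144]), np.float64(-0.13))
1.32 (array([ 0.0003,  0.0333, -0.0179]), np.float64(-0.13))
1.4 (array([ 0.0003,  0.0423, -0.0208]), np.float64(-0.13))
```

Request:
jog_arm(deltas=[[255,[0,0.0075,-0.0052],0],[255,[0,0.0158,-0.01],0],[255,[0,0.0244,-0.0143],0],[255,[0,0.0333,-0.0179],0],[255,[0,0.0423,-0.0208],0]])

```text
t: 11.4
tool_pos: [0.598, -0.2152, 0.1941]
eef_rot: [-1.996, -2.393, 0.021]
ft_force: [0.7, 3.2, -14.7]
width: 0.162
```

```bash
python3 rod.py -.0738 .1931 1.004 .008 1.4 1.47 1.54 1.6 1.65 1.69; python3 look.py wrist w9; python3 look.py side s3
python3 - <<'E'
import cv2
a=cv2.imread("pics/s3.png")[60:300,180:440]; cv2.imwrite("pics/s3c.png",cv2.resize(a,(650,600),interpolation=cv2.INTER_CUBIC))
E
```

```text
t 11.4 g [-0.0301 -0.1989  0.2128] F [  0.7   3.2 -14.7] Fm [np.float64(1.2), np.float64(3.0)] w 0.162 tq [ 0.35 -0.38  0.02]
1.4 (array([-0.    , -0.0008, -0.0001]), np.float64(-0.1))
1.47 (array([ 0.    ,  0.0073, -0.0019]), np.float64(-0.1))
1.54 (array([ 0.0001,  0.0154, -0.0032]), np.float64(-0.1))
1.6 (array([ 0.0001,  0.0224, -0.0039]), np.float64(-0.1))
1.65 (array([ 0.0001,  0.0283, -0.0042]), np.float64(-0.1))
1.69 (array([ 0.0001,  0.0329, -0.0041]), np.float64(-0.1))
11.4 [ 0.59799022 -0.21522761  0.19408609] [  0.6686126    3.17828773 -14.66164919] 0.16244624655477996 (array([ 0.1995, -0.0692, -0.102 ]), np.float64(-0.1))
11.45 [ 0.59972382 -0.2149134   0.19442282] [  3.44801452   3.84692647 -13.63272823] 0.16264423404902847 (array([ 0.1995, -0.0708, -0.1018]), np.float64(-0.1))
```

View pics/w9.png

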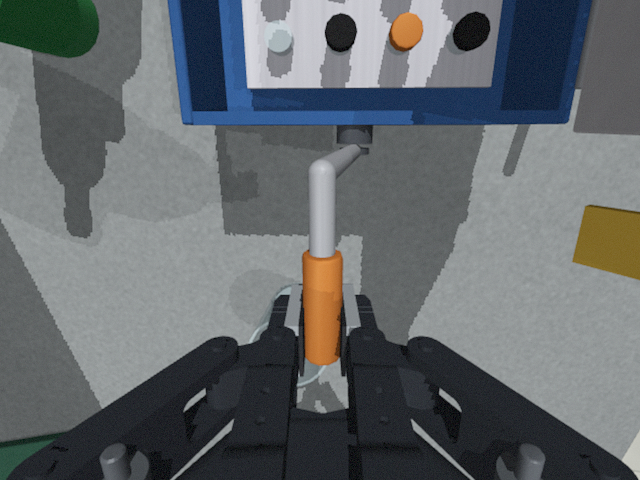

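View pics/s3c.png

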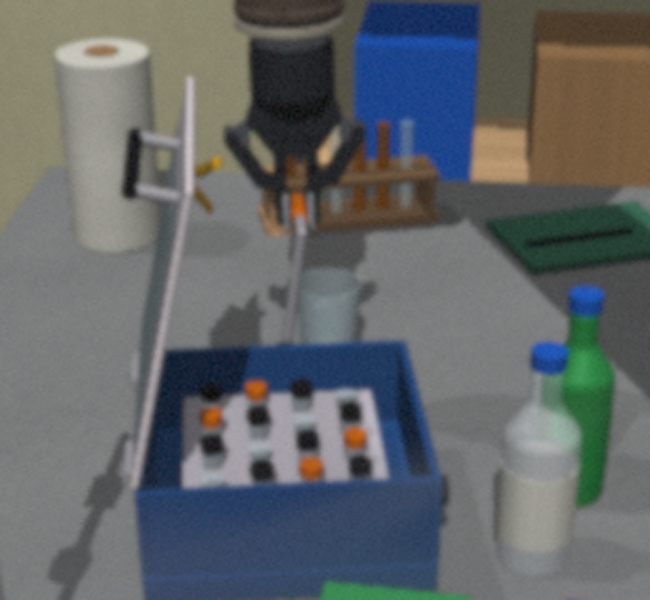

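The hood stays up, with the socket at crop (205,170). I'll slide the grip 9 mm outward along the sleeve so the gripper body clears the socket at the end of the swing.

Request:
jog_arm(deltas=[[190,[0,0,0.0],0],[190,[0,0,0.002],0],[190,[-0.009,0,0.003],0],[190,[-0.009,0,0.003],0],[255,[-0.009,0,0.003],0]])

```text
t: 11.92
tool_pos: [0.6011, -0.225, 0.1916]
eef_rot: [-1.999, -2.395, 0.019]
ft_force: [-1.4, -3.4, 4.0]
width: 0.162
```

Request:
jog_arm(deltas=[[255,[0,0,0],0],[255,[0,0,0],0],[255,[0,0,0],0],[255,[0,0,0],0]])

```text
t: 12.25
tool_pos: [0.601, -0.2251, 0.1917]
eef_rot: [-1.998, -2.395, 0.02]
ft_force: [-0.7, -1.3, -0.9]
width: 0.158
```

Run:
```python
from plant import r
from h import *
s=r.state(); g=w2m(s['tool_pos']+[0,0,r.grasp_offset]); f=np.arccos(-(g[0]+.011)/.117); print(g,f,.1+.117*np.sin(f))
import subprocess
print(subprocess.run(f"python3 rod.py {g[0]} {g[2]} {f} .008 1.47 1.53 1.59 1.64 1.68",shell=True,capture_output=True,text=True).stdout)
```

```text
[-0.0289287  -0.20908817  0.21038235] 1.4169534842321359 0.2156181728261009
t 12.25 g [-0.0289 -0.2091  0.2104] F [-0.7 -1.3 -0.9] Fm [np.float64(-1.0), np.float64(-1.1)] w 0.158 tq [-0.13 -0.04  0.04]
1.47 (array([ 0.    ,  0.0061, -0.0014]), np.float64(-0.13))
1.53 (array([ 0.0001,  0.0131, -0.0025]), np.float64(-0.13))
1.59 (array([ 0.0001,  0.0201, -0.0032]), np.float64(-0.13))
1.64 (array([ 0.0001,  0.0259, -0.0035]), np.float64(-0.13))
1.68 (array([ 0.0001,  0.0306, -0.0035]), np.float64(-0.13))
```

Request:
jog_arm(deltas=[[255,[0,0.006,-0.0014],0],[255,[0,0.0131,-0.0025],0],[255,[0,0.02,-0.0032],0],[255,[0,0.0259,-0.0035],0],[255,[0,0.031,-0.0035],0]])

```text
t: 12.67
tool_pos: [0.6324, -0.2192, 0.1943]
eef_rot: [-1.998, -2.395, 0.019]
ft_force: [-2.6, -1.2, -8.1]
width: 0.16
```

```bash
python3 - <<'E'
from plant import r
from h import *
s=r.state(); g=w2m(s['tool_pos']+[0,0,r.grasp_offset]); f=np.arccos(-(g[0]+.011)/.117); print(g,f,s['ft_force'],s['t'])
E
python3 look.py wrist w10; python3 look.py side s4
python3 - <<'E'
import cv2
a=cv2.imread("pics/s4.png")[60:300,180:440]; cv2.imwrite("pics/s4c.png",cv2.resize(a,(650,600),interpolation=cv2.INTER_CUBIC))
E
```

```text
[ 0.00304457 -0.20901721  0.21300088] 1.691125525838011 [-2.56049465 -1.1933204  -8.1465039 ] 12.6667
12.6667 [ 0.63240507 -0.21919815  0.19430088] [-2.56049465 -1.1933204  -8.1465039 ] 0.15956058431972642 (array([ 0.2094, -0.1021, -0.1014]), np.float64(-0.12))
12.7167 [ 0.63305378 -0.21909772  0.19416579] [ 0.97726417 -0.29504509 -4.56041994] 0.1572273741281334 (array([ 0.2094, -0.1027, -0.1016]), np.float64(-0.11))
```

View pics/w10.png

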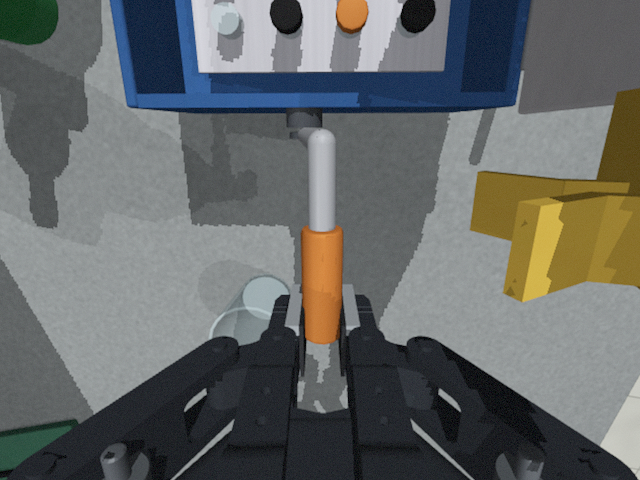

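View pics/s4c.png

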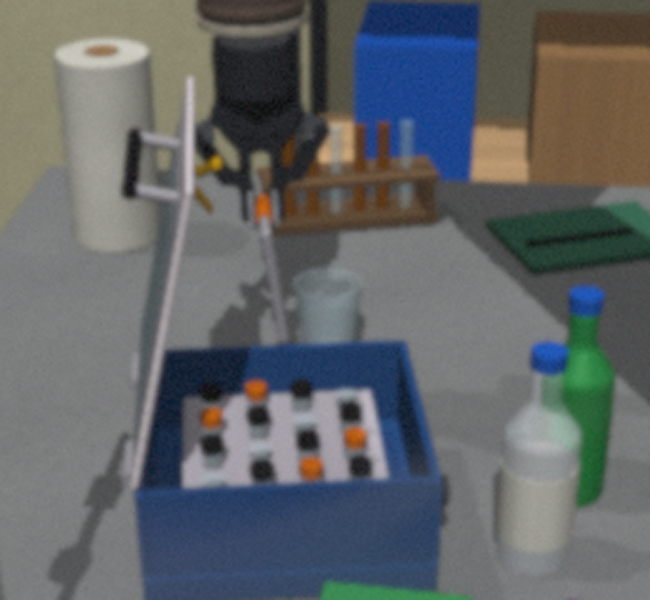

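The rod is at about 1.69 and the socket mouth at (515,230) is untouched. Releasing and backing out to -y off the sleeve end.

Request:
jog_arm(deltas=[[170,[0,0,0],0],[170,[0,0,0],0],[170,[0,0,0],0],[170,[0,0,0],0],[170,[-0.005,0,0],0]])

```text
t: 13.18
tool_pos: [0.6336, -0.2237, 0.1945]
eef_rot: [-1.998, -2.396, 0.019]
ft_force: [-0.5, -0.2, 0.3]
width: 0.334
```

Request:
jog_arm(deltas=[[170,[-0.02,0,0],0],[170,[-0.04,0,0],0],[170,[-0.055,0,-0.01],0],[170,[-0.055,-0.01,-0.04],0],[170,[-0.055,-0.02,-0.08],0]])

```text
t: 13.6
tool_pos: [0.6241, -0.2824, 0.272]
eef_rot: [-1.996, -2.391, 0.021]
ft_force: [0.4, 0.2, 0.3]
width: 0.33
```

```bash
python3 st.py; python3 look.py wrist w11; python3 look.py side s5
python3 - <<'E'
import cv2
a=cv2.imread("pics/s5.png")[60:300,180:440]; cv2.imwrite("pics/s5c.png",cv2.resize(a,(650,600),interpolation=cv2.INTER_CUBIC))
E
```

```text
13.6 [ 0.6241 -0.2824  0.272 ] F [0.4 0.2 0.3] w 0.33 grasp m [-0.0166 -0.2697  0.2907]
13.6 [ 0.62406431 -0.28242733  0.27200388] [0.42561916 0.24374929 0.33228754] 0.3302813893815662 (array([ 0.2694, -0.0809, -0.0225]), np.float64(-0.14))
13.65 [ 0.62592563 -0.28416439  0.28286254] [ 2.54041141 -2.72169677  9.2517028 ] 0.3334836017072611 (array([ 0.2712, -0.0821, -0.0143]), np.float64(-0.15))
```

View pics/w11.png

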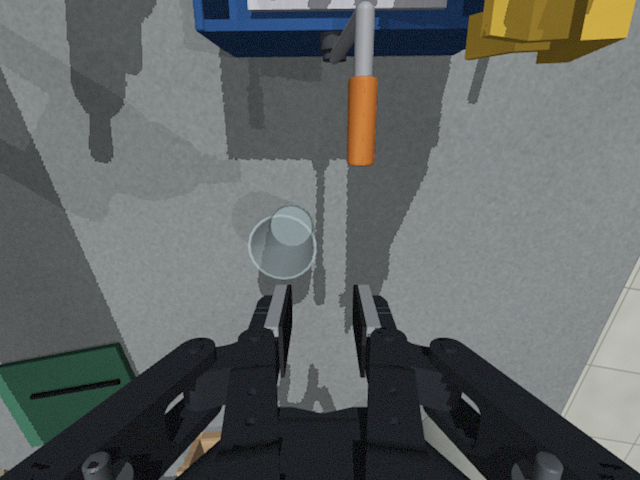

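View pics/s5c.png

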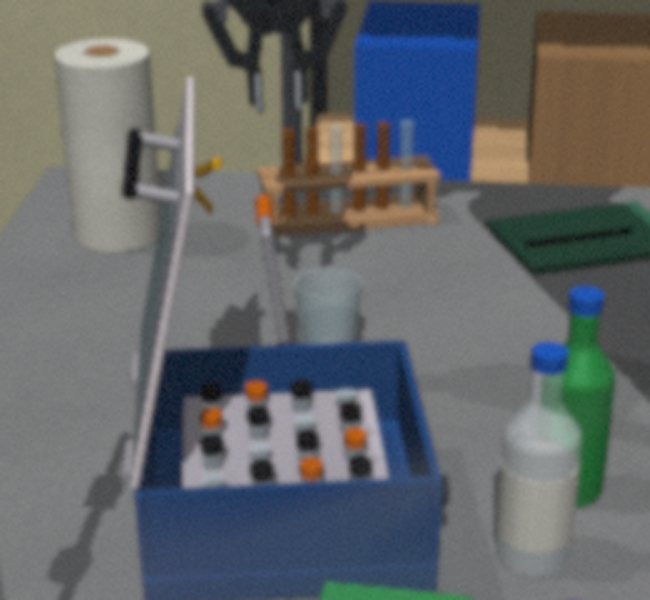

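The rod stands and the hood is still up. I'll check the rod angle, then go back above the handle.

Run:
```python
from plant import eyes,r
from h import *
for n,cam in (("w11","wrist"),("s5","side")):
    z=np.load(n+".npz"); W=cloud(z['d'],eyes.camera_model(cam),z['T'] if cam=="wrist" else None); p=z['p'].astype(int);R,G,B=p[...,0],p[...,1],p[...,2]
    v,u=np.mgrid[:480,:640]
    k=(R>140)&(G<130)&(B<90)&(G>50)
    k&=((abs(u-362)<16)&(abs(v-120)<47)) if cam=="wrist" else ((abs(u-285)<6)&(abs(v-144)<9))
    k&=(W[...,2]>.18)&(W[...,2]<.26)
    mm=np.array([w2m(x) for x in W[k]]); print(len(mm),np.median(mm,0),mm.min(0),mm.max(0))
# hood handle from side
z=np.load("s5.npz"); W=cloud(z['d'],eyes.camera_model("side")); p=z['p'].astype(int)
k=(p.max(2)<60)&(u>225)&(u<242)&(v>105)&(v<145)&(W[...,2]>.3)&(W[...,2]<.38)
mm=np.array([w2m(x) for x in W[k]]); print('handle',len(mm),np.median(mm,0),mm.min(0),mm.max(0))
s=r.state(); print(delta(s,m2w([.1075,0.0005,.44])))
```

```text
2114 [ 0.00465147 -0.18880998  0.22267494] [-0.00185106 -0.21218316  0.21819146] [ 0.01185506 -0.16632833  0.22577369]
56 [ 0.00418832 -0.18400867  0.22039149] [-0.003612   -0.2115446   0.21524725] [ 0.01115265 -0.16163008  0.22332962]
handle 105 [0.10595472 0.01829661 0.34104808] [ 0.10167656 -0.05356729  0.33348104] [0.1098122  0.06366341 0.34323013]
(array([ 0.2733,  0.118 , -0.16  ]), np.float64(-0.15))
```

Request:
jog_arm(deltas=[[170,[0,0,-0.04],0],[170,[0,0,-0.08],0],[170,[0,0,-0.12],0],[170,[0.015,0.008,-0.16],0],[170,[0.045,0.025,-0.165],0]])

```text
t: 14.12
tool_pos: [0.647, -0.2391, 0.4534]
eef_rot: [-2.016, -2.405, 0.013]
ft_force: [1.0, -0.1, 0.3]
width: 0.334
```

Run:
```python
from plant import eyes,r
from h import *
s=r.state(); print(s['tool_pos'],delta(s,m2w([.1075,0.0005,.44])))
```

```text
[ 0.64699879 -0.23913381  0.45344899] (array([0.2324, 0.0923, 0.0119]), np.float64(-0.39))
```

Request:
jog_arm(deltas=[[170,[0.037,0.015,0],-0.4],[170,[0.074,0.03,0],-0.4],[170,[0.111,0.045,0],-0.4],[170,[0.148,0.06,0],-0.4],[170,[0.185,0.075,0],-0.4]])

```text
t: 14.53
tool_pos: [0.6887, -0.0424, 0.4527]
eef_rot: [-2.009, -2.413, 0.013]
ft_force: [1.4, -0.7, -0.7]
width: 0.33
```

Request:
jog_arm(deltas=[[170,[0.035,0.012,0],0],[170,[0.045,0.017,0],0],[170,[0.045,0.017,0],0]])

```text
t: 14.78
tool_pos: [0.6978, 0.0081, 0.4523]
eef_rot: [-2.004, -2.416, 0.011]
ft_force: [0.3, -0.9, 0.4]
width: 0.333
```

```bash
python3 look.py wrist w12
python3 - <<'E'
from plant import eyes,r
from h import *
s=r.state(); print(s['tool_pos'],delta(s,m2w([.1075,0.0005,.44])),delta(s,m2w([.1075,0.0005,.3187])),Ro.from_rotvec(s['eef_rot']).as_matrix()[:,2])
E
```

```text
14.7833 [0.69776237 0.00812317 0.45230606] [ 0.31278955 -0.90207205  0.3815837 ] 0.3329659232471551 (array([-0.0019, -0.2036,  0.1538]), np.float64(0.2))
[0.69750519 0.00608224 0.45235351] (array([-0.0002, -0.0003,  0.0124]), np.float64(0.12)) (array([0.0003, 0.0006, 0.1337]), np.float64(0.12)) [-0.0066865  -0.00485102 -0.99996588]
```

View pics/w12.png

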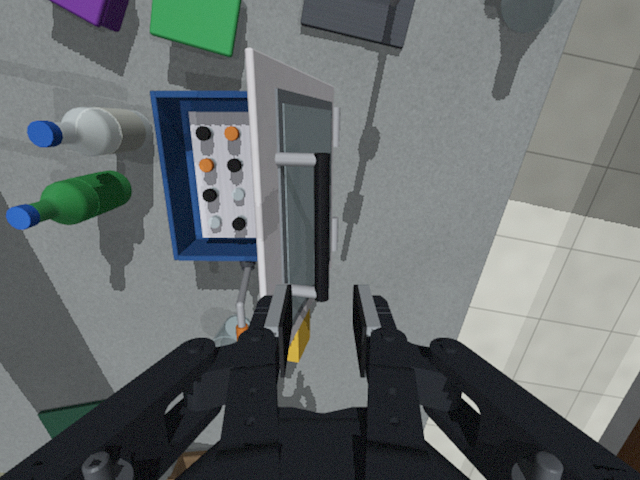

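The bar is at (322,225), centred between the jaws. Lowering over it.

Request:
jog_arm(deltas=[[170,[0,0,0.035],0],[170,[0,0,0.07],0],[170,[0,0,0.1],0],[170,[0,0,0.125],0],[170,[0,0,0.132],0]])

```text
t: 15.25
tool_pos: [0.6948, 0.0034, 0.3166]
eef_rot: [-2.005, -2.411, 0.018]
ft_force: [-2.4, -0.0, 4.6]
width: 0.332
```

```bash
python3 st.py
```

```text
15.25 [0.6948 0.0034 0.3166] F [-2.4 -0.   4.6] w 0.332 grasp m [ 0.1048 -0.0014  0.3353]
```

Request:
jog_arm(deltas=[[170,[0.001,0.002,-0.003],0],[170,[0.001,0.002,-0.003],0]])

```text
t: 15.42
tool_pos: [0.697, 0.0036, 0.3205]
eef_rot: [-2.007, -2.41, 0.018]
ft_force: [-0.3, -0.2, 0.2]
width: 0.333
```

```bash
python3 st.py; python3 look.py wrist w13
```

```text
15.42 [0.697  0.0036 0.3205] F [-0.3 -0.2  0.2] w 0.333 grasp m [ 0.107  -0.0016  0.3392]
15.4167 [0.69702944 0.00360063 0.32051482] [-0.26463707 -0.15943024  0.16915197] 0.3331646178211625 (array([ 0.0012, -0.2029,  0.023 ]), np.float64(-0.03))
```

View pics/w13.png

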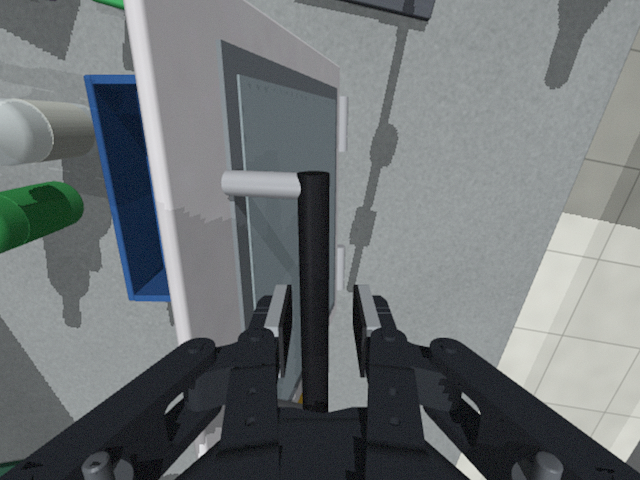

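The bar is at column 314 and the jaws at 322, so I'll shift 3 mm to the front and close.

Request:
jog_arm(deltas=[[170,[0,-0.003,0],0],[255,[0,-0.003,0],0],[255,[0,-0.003,0],0],[255,[0,-0.003,0],0],[255,[0,-0.003,0],0]])

```text
t: 15.88
tool_pos: [0.6948, 0.0031, 0.323]
eef_rot: [-2.009, -2.413, 0.015]
ft_force: [-2.4, -1.1, 8.5]
width: 0.118
```

```bash
cat > down.py <<'E'
import sys
from plant import r
from h import *
# down.py gx0 gz0 th0 targets: handle arc with 6 mm/rad roll
s=r.state(); g=w2m(s['tool_pos']+[0,0,r.grasp_offset]); F=s['ft_force']
gx0,gz0,t0=map(float,sys.argv[1:4]); A0=np.arctan2(38,215)
h=lambda t: handle(t)
# estimate theta now from x mainly
from scipy.optimize import brentq
z=lambda t:(g[0]-gx0)-(h(t)[0]-h(t0)[0])
tn=brentq(z,-.2,1.39); hn=h(tn)-h(t0); zerr=g[2]-gz0-hn[2]-.006*(tn-t0)
a=tn+A0; fm=np.array([F@ex,F[2]])
print('t',round(s['t'],2),'theta',round(tn,3),'zerr',round(zerr,4),'g',g.round(4),'Frad',(fm@[-np.cos(a),np.sin(a)]).round(1),'Ftan',(fm@[np.sin(a),np.cos(a)]).round(1),'F',F.round(1),'w',round(s['width'],3))
for t in map(float,sys.argv[4:]):
    d=h(t)-h(t0); print(t,delta(s,m2w([gx0+d[0],g[1],gz0+d[2]+.006*(t-t0)-r.grasp_offset])))
E
python3 - <<'E'
from plant import r
from h import *
s=r.state(); g=w2m(s['tool_pos']+[0,0,r.grasp_offset]); print(g,s['ft_force'],s['width'])
from scipy.optimize import brentq
print(brentq(lambda t:handle(t)[0]-.001-g[0],1,1.39))
E
```

```text
[ 0.10475635 -0.00175632  0.34166339] [-2.40023608 -1.13466859  8.46191249] 0.11805559299765955
1.3305733435291462
```

```bash
python3 down.py .1048 .3412 1.33 1.30 1.27 1.23 1.19 1.15
```

```text
t 15.88 theta 1.33 zerr 0.0005 g [ 0.1048 -0.0018  0.3417] Frad 8.6 Ftan -2.0 F [-2.4 -1.1  8.5] w 0.118
1.3 (array([ 0.    , -0.0065,  0.0012]), np.float64(-0.01))
1.27 (array([ 0.    , -0.013 ,  0.0022]), np.float64(-0.01))
1.23 (array([ 0.    , -0.0216,  0.0038]), np.float64(-0.01))
1.19 (array([ 0.    , -0.0302,  0.0057]), np.float64(-0.01))
1.15 (array([ 0.    , -0.0387,  0.008 ]), np.float64(-0.01))
```

Request:
jog_arm(deltas=[[255,[0,-0.0065,0.0008],0],[255,[0,-0.013,0.0018],0],[255,[0,-0.0216,0.0033],0],[255,[0,-0.0302,0.0052],0]])

```text
t: 16.22
tool_pos: [0.6645, -0.0026, 0.3182]
eef_rot: [-2.009, -2.413, 0.014]
ft_force: [1.1, -0.5, 4.7]
width: 0.113
```

```bash
python3 down.py .1048 .3412 1.33 1.17 1.13 1.09 1.05 1.01
```

```text
t 16.22 theta 1.187 zerr 0.0008 g [ 0.0739 -0.0018  0.3369] Frad 4.3 Ftan 2.0 F [ 1.1 -0.5  4.7] w 0.113
1.17 (array([ 0.    , -0.0037,  0.0017]), np.float64(-0.01))
1.13 (array([ 0.    , -0.0121,  0.0042]), np.float64(-0.01))
1.09 (array([ 0.    , -0.0205,  0.0069]), np.float64(-0.01))
1.05 (array([ 0.    , -0.0287,  0.01  ]), np.float64(-0.01))
1.01 (array([ 0.0001, -0.0368,  0.0135]), np.float64(-0.01))
```

Request:
jog_arm(deltas=[[255,[0,-0.0037,0.001],0],[255,[0,-0.0121,0.0035],0],[255,[0,-0.0205,0.0062],0],[255,[0,-0.0287,0.0092],0]])

```text
t: 16.55
tool_pos: [0.6353, -0.008, 0.3091]
eef_rot: [-2.009, -2.413, 0.014]
ft_force: [2.0, 0.2, 1.6]
width: 0.112
```

```bash
python3 down.py .1048 .3415 1.33 1.05 1.02 .99 .96 .93;python3 look.py side s6
python3 - <<'E'
import cv2
a=cv2.imread("pics/s6.png")[60:300,180:440]; cv2.imwrite("pics/s6c.png",cv2.resize(a,(650,600),interpolation=cv2.INTER_CUBIC))
E
```

```text
t 16.55 theta 1.045 zerr 0.0008 g [ 0.0442 -0.0018  0.3278] Frad 0.8 Ftan 2.4 F [2.  0.2 1.6] w 0.112
1.05 (array([0.    , 0.001 , 0.0004]), np.float64(-0.01))
1.02 (array([ 0.    , -0.0051,  0.0029]), np.float64(-0.01))
0.99 (array([ 0.    , -0.0111,  0.0056]), np.float64(-0.01))
0.96 (array([ 0.    , -0.0171,  0.0086]), np.float64(-0.01))
0.93 (array([ 0.0001, -0.023 ,  0.0116]), np.float64(-0.01))
16.55 [ 0.63525143 -0.00798284  0.30905754] [1.98929164 0.17494188 1.62312043] 0.11162937625781467 (array([ 0.0015, -0.1402,  0.0102]), np.float64(-0.01))
```

View pics/s6c.png

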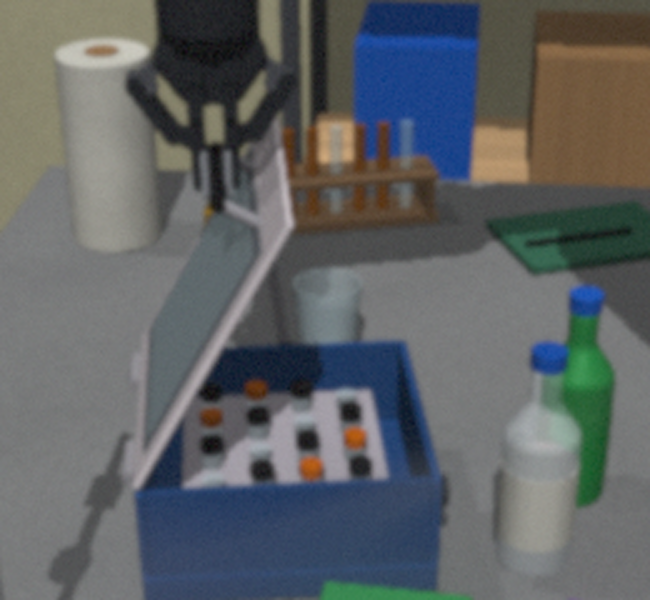

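Request:
jog_arm(deltas=[[255,[0,-0.0051,0.0024],0],[255,[0,-0.0111,0.0051],0],[255,[0,-0.0171,0.0081],0],[255,[0,-0.023,0.0111],0]])

```text
t: 16.93
tool_pos: [0.6104, -0.0126, 0.2974]
eef_rot: [-2.008, -2.412, 0.016]
ft_force: [1.8, -0.4, 1.8]
width: 0.117
```

```bash
python3 down.py .1048 .3415 1.33 .93 .91 .89 .87 .85;python3 look.py top t6; python3 look.py wrist w14
python3 - <<'E'
import cv2
a=cv2.imread("pics/t6.png")[160:310,330:490]; cv2.imwrite("pics/t6c.png",cv2.resize(a,(640,600),interpolation=cv2.INTER_CUBIC))
E
```

```text
t 16.93 theta 0.919 zerr 0.001 g [ 0.0189 -0.0018  0.3161] Frad 0.8 Ftan 2.3 F [ 1.8 -0.4  1.8] w 0.117
0.93 (array([-0.    ,  0.0022, -0.0002]), np.float64(-0.01))
0.91 (array([ 0.    , -0.0017,  0.0019]), np.float64(-0.01))
0.89 (array([ 0.    , -0.0055,  0.0042]), np.float64(-0.01))
0.87 (array([ 0.    , -0.0093,  0.0065]), np.float64(-0.01))
0.85 (array([ 0.    , -0.013 ,  0.0088]), np.float64(-0.01))
16.9333 [ 0.6104149  -0.01257739  0.29738737] [ 1.81334493 -0.35224724  1.75225405] 0.1172624490765726 (array([ 0.0014, -0.1151, -0.0015]), np.float64(-0.01))
16.9833 [ 0.6093183  -0.01273084  0.2968232 ] [-0.92374723 -1.53015481 -1.14126367] 0.11477267897450888 (array([ 0.0014, -0.114 , -0.002 ]), np.float64(-0.01))
```

View pics/t6c.png

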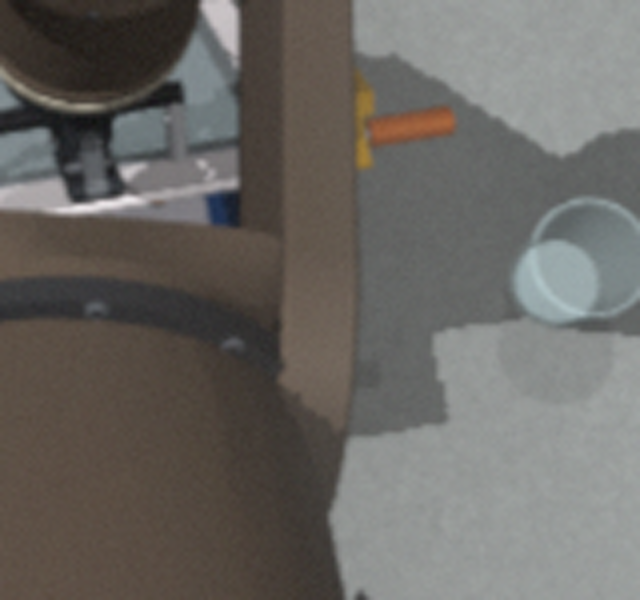

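View pics/w14.png

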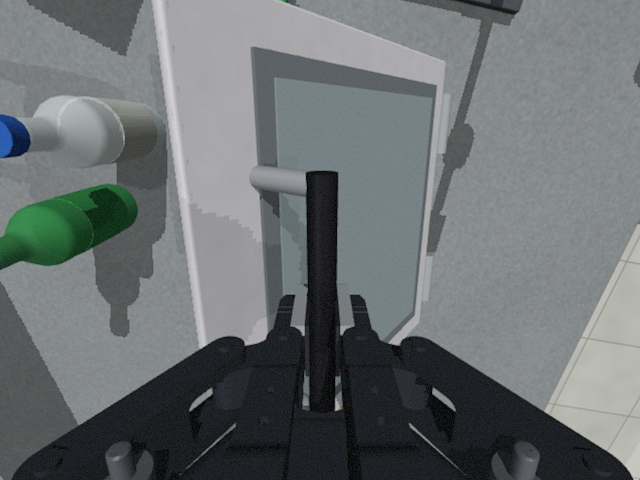

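The sleeve at crop (410,127) lies within the yellow mouth, rows 70–168. I'll continue slowly.

Request:
jog_arm(deltas=[[255,[0,-0.004,0.0025],0],[255,[0,-0.0075,0.005],0],[255,[0,-0.011,0.0073],0]])

```text
t: 17.28
tool_pos: [0.5982, -0.0149, 0.2898]
eef_rot: [-2.007, -2.411, 0.019]
ft_force: [-4.3, -0.4, 8.9]
width: 0.113
```

```bash
python3 down.py .1048 .3415 1.33 .85 .84 .83 .82 .81 .8 .79
```

```text
t 17.28 theta 0.854 zerr 0.0007 g [ 0.0065 -0.0019  0.3085] Frad 9.9 Ftan 0.9 F [-4.3 -0.4  8.9] w 0.113
0.85 (array([ 0.    , -0.0007,  0.0012]), np.float64(-0.01))
0.84 (array([ 0.    , -0.0025,  0.0024]), np.float64(-0.01))
0.83 (array([ 0.    , -0.0043,  0.0036]), np.float64(-0.01))
0.82 (array([ 0.    , -0.0062,  0.0049]), np.float64(-0.01))
0.81 (array([ 0.    , -0.008 ,  0.0062]), np.float64(-0.01))
0.8 (array([ 0.    , -0.0098,  0.0075]), np.float64(-0.01))
0.79 (array([ 0.    , -0.0116,  0.0088]), np.float64(-0.01))
```

Request:
jog_arm(deltas=[[255,[0,-0.0025,0.0014],0],[255,[0,-0.0043,0.0026],0],[255,[0,-0.0062,0.0039],0],[255,[0,-0.0062,0.0039],0]])

```text
t: 17.62
tool_pos: [0.5917, -0.0161, 0.2857]
eef_rot: [-2.007, -2.411, 0.019]
ft_force: [-2.9, -1.2, -1.2]
width: 0.113
```

```bash
python3 down.py .1048 .3420 1.33  .82 .81 .8 .79 .78
```

```text
t 17.62 theta 0.818 zerr 0.0005 g [-1.000e-04 -1.900e-03  3.044e-01] Frad 0.6 Ftan -3.2 F [-2.9 -1.2 -1.2] w 0.113
0.82 (array([0.    , 0.0004, 0.0002]), np.float64(-0.02))
0.81 (array([ 0.    , -0.0014,  0.0015]), np.float64(-0.02))
0.8 (array([ 0.    , -0.0032,  0.0028]), np.float64(-0.02))
0.79 (array([ 0.    , -0.005 ,  0.0041]), np.float64(-0.02))
0.78 (array([ 0.    , -0.0067,  0.0055]), np.float64(-0.02))
```

Request:
jog_arm(deltas=[[255,[0,-0.0014,0.001],0],[255,[0,-0.0032,0.0023],0],[255,[0,-0.0032,0.0023],0]])

```text
t: 17.87
tool_pos: [0.5883, -0.0167, 0.2834]
eef_rot: [-2.007, -2.411, 0.02]
ft_force: [-1.9, 0.1, 1.4]
width: 0.111
```

```bash
python3 down.py .1048 .3420 1.33 .8 .79 .78 .77
```

```text
t 17.87 theta 0.798 zerr 0.0006 g [-0.0036 -0.0019  0.3021] Frad 2.2 Ftan -0.7 F [-1.9  0.1  1.4] w 0.111
0.8 (array([0.    , 0.0003, 0.0004]), np.float64(-0.01))
0.79 (array([ 0.    , -0.0015,  0.0017]), np.float64(-0.01))
0.78 (array([ 0.    , -0.0033,  0.0031]), np.float64(-0.01))
0.77 (array([ 0.    , -0.005 ,  0.0044]), np.float64(-0.01))
```

Request:
jog_arm(deltas=[[255,[0,-0.0015,0.0012],0],[255,[0,-0.003,0.0024],0],[255,[0,-0.003,0.0024],0]])

```text
t: 18.12
tool_pos: [0.5857, -0.0172, 0.2816]
eef_rot: [-2.008, -2.412, 0.018]
ft_force: [0.0, 1.0, 6.9]
width: 0.116
```

```bash
python3 down.py .1048 .3420 1.33 .78 .77 .76
```

```text
t 18.12 theta 0.784 zerr 0.0007 g [-0.0062 -0.0019  0.3003] Frad 5.5 Ftan 4.1 F [0.  1.  6.9] w 0.116
0.78 (array([ 0.    , -0.0007,  0.0012]), np.float64(-0.01))
0.77 (array([ 0.    , -0.0025,  0.0026]), np.float64(-0.01))
0.76 (array([ 0.    , -0.0042,  0.0039]), np.float64(-0.01))
```

Request:
jog_arm(deltas=[[255,[0,-0.0012,0.0012],0],[255,[0,-0.0012,0.0012],0]])

```text
t: 18.28
tool_pos: [0.5851, -0.0173, 0.2806]
eef_rot: [-2.008, -2.412, 0.016]
ft_force: [4.9, 1.8, 4.4]
width: 0.111
```

```bash
python3 down.py .1048 .3420 1.33 .78 .77 .76;python3 look.py side s7; python3 look.py top t7
python3 - <<'E'
import cv2
a=cv2.imread("pics/t7.png")[160:310,330:490]; cv2.imwrite("pics/t7c.png",cv2.resize(a,(640,600),interpolation=cv2.INTER_CUBIC))
E
```

```text
t 18.28 theta 0.781 zerr 0.0002 g [-0.0068 -0.0019  0.2993] Frad 0.6 Ftan 6.7 F [4.9 1.8 4.4] w 0.111
0.78 (array([ 0.    , -0.0001,  0.0003]), np.float64(-0.01))
0.77 (array([ 0.    , -0.0019,  0.0016]), np.float64(-0.01))
0.76 (array([ 0.    , -0.0036,  0.003 ]), np.float64(-0.01))
18.2833 [ 0.58511337 -0.01726158  0.28062996] [4.90289282 1.78747089 4.35085382] 0.11056389569364242 (array([ 0.0014, -0.0895, -0.0185]), np.float64(-0.01))
18.3333 [ 0.58507296 -0.01729756  0.28062009] [3.93903416 1.54280202 5.48215927] 0.11776262786002416 (array([ 0.0014, -0.0895, -0.0185]), np.float64(-0.01))
```

View pics/t7c.png

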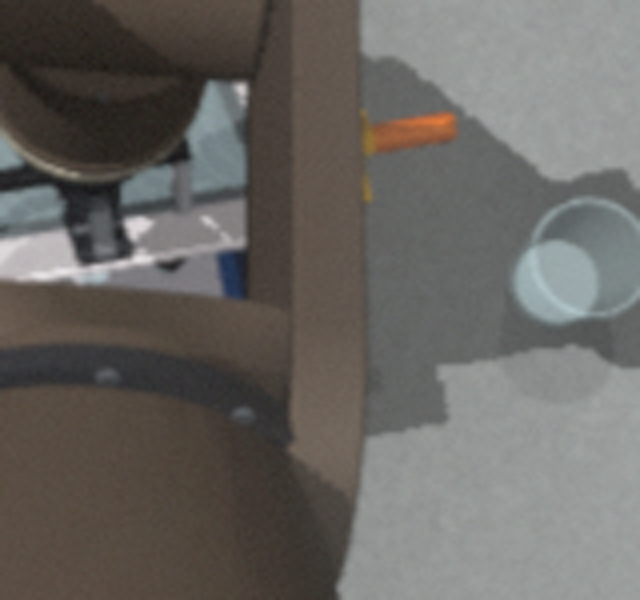

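Request:
jog_arm(deltas=[[255,[0,-0.0012,0.0012],0],[255,[0,-0.0018,0.0015],0],[255,[0,-0.0018,0.0015],0]])

```text
t: 18.63
tool_pos: [0.5846, -0.0174, 0.2802]
eef_rot: [-2.01, -2.414, 0.013]
ft_force: [5.0, 2.9, 11.5]
width: 0.109
```

```bash
python3 down.py .1048 .3420 1.33 .78 .77 .76
```

```text
t 18.63 theta 0.777 zerr 0.0002 g [-0.0074 -0.0019  0.2989] Frad 6.2 Ftan 11.1 F [ 5.   2.9 11.5] w 0.109
0.78 (array([-0.    ,  0.0005, -0.0002]), np.float64(-0.01))
0.77 (array([ 0.    , -0.0013,  0.0012]), np.float64(-0.01))
0.76 (array([ 0.    , -0.0031,  0.0025]), np.float64(-0.01))
```

The motion has stalled with the tangential force rising, so the hood is resting on the rod. I'll relax and open partly.

Request:
jog_arm(deltas=[[255,[0,0.0003,-0.0003],0],[200,[0,0.0003,-0.0003],0],[170,[0,0.0003,-0.0003],0],[170,[0,0.0003,-0.0003],0],[170,[0,0.0003,-0.0003],0]])

```text
t: 19.05
tool_pos: [0.5844, -0.0174, 0.2801]
eef_rot: [-2.009, -2.413, 0.014]
ft_force: [0.1, 0.3, -0.5]
width: 0.332
```

```bash
python3 st.py; python3 look.py wrist w15
```

```text
19.05 [ 0.5844 -0.0174  0.2801] F [ 0.1  0.3 -0.5] w 0.332 grasp m [-0.0076 -0.0018  0.2988]
19.05 [ 0.58440777 -0.01737423  0.28008999] [ 0.07099276  0.31034091 -0.45114803] 0.3319117789386031 (array([ 0.0014, -0.0888, -0.0192]), np.float64(-0.01))
```

View pics/w15.png

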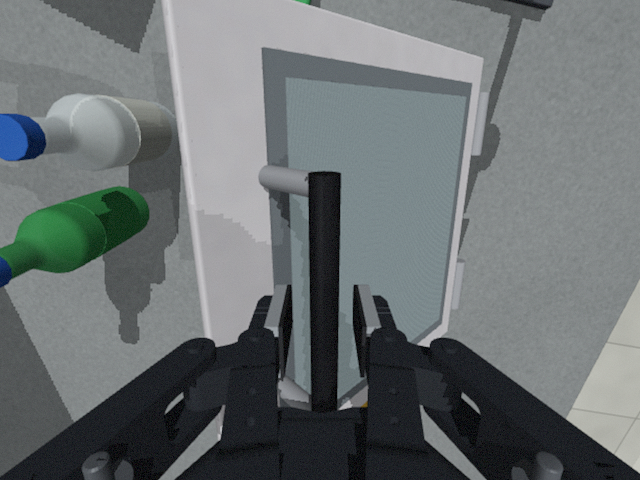

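The bar is free between the fingers at (323,290), the force is zero and the hood didn't sink. Rising and moving away.

Request:
jog_arm(deltas=[[170,[0,0,-0.02],0],[170,[0,0,-0.05],0],[170,[0,0,-0.09],0],[170,[0,0,-0.13],0],[170,[0,0,-0.16],0]])

```text
t: 19.52
tool_pos: [0.5856, -0.0165, 0.4435]
eef_rot: [2.01, 2.414, -0.012]
ft_force: [0.6, -0.1, -0.2]
width: 0.337
```

Request:
jog_arm(deltas=[[170,[-0.04,-0.02,0],0],[170,[-0.08,-0.04,0],0],[170,[-0.12,-0.05,0],0],[170,[-0.16,-0.06,0],0],[170,[-0.2,-0.07,0],0]])

```text
t: 19.93
tool_pos: [0.5525, -0.2227, 0.4452]
eef_rot: [2.009, 2.414, -0.012]
ft_force: [1.5, -0.7, 0.7]
width: 0.331
```

Request:
jog_arm(deltas=[[170,[-0.04,-0.01,0],0],[170,[-0.08,-0.02,0],0],[170,[-0.12,-0.02,0],0],[170,[-0.12,-0.02,0],0]])

```text
t: 20.27
tool_pos: [0.554, -0.3509, 0.4446]
eef_rot: [2.015, 2.41, -0.015]
ft_force: [0.9, -0.2, -0.9]
width: 0.332
```

```bash
python3 st.py; python3 look.py wrist w16;python3 look.py side s8; python3 look.py top t8
```

```text
20.27 [ 0.554  -0.3509  0.4446] F [ 0.9 -0.2 -0.9] w 0.332 grasp m [-0.0979 -0.3243  0.4633]
20.2667 [ 0.55404239 -0.35090677  0.44456574] [ 0.89877576 -0.16974347 -0.86303019] 0.3320395025989076 (array([0.3249, 0.0014, 0.1424]), np.float64(-0.24))
20.3167 [ 0.55406285 -0.34783067  0.4445649 ] [-0.5832829   0.14899468 -1.2552076 ] 0.33744158873133967 (array([0.3216, 0.001 , 0.143 ]), np.float64(-0.21))
20.3667 [ 0.55419722 -0.34577975  0.44491707] [ 0.24455995  0.01153745 -0.7241057 ] 0.3336274892757643 (array([0.3196, 0.0009, 0.1435]), np.float64(-0.13))
```

View pics/w16.png

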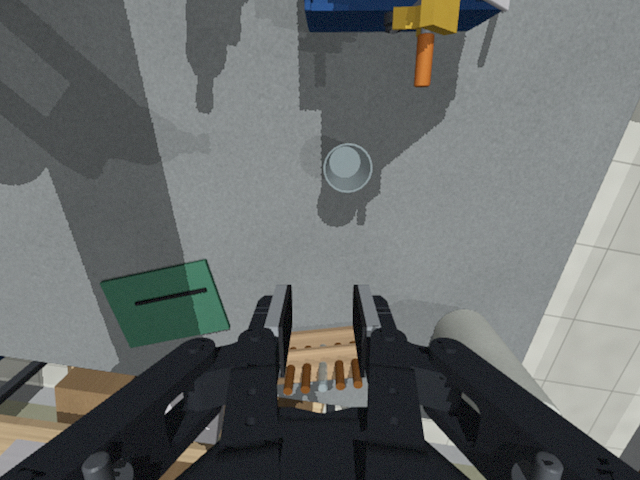

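View pics/t8.png

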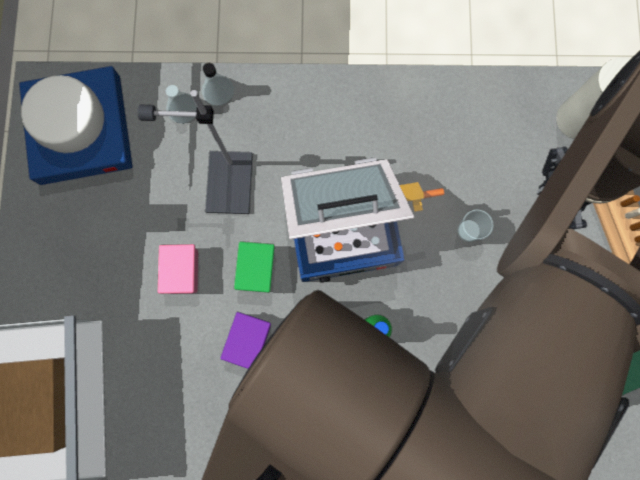

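View pics/s8.png

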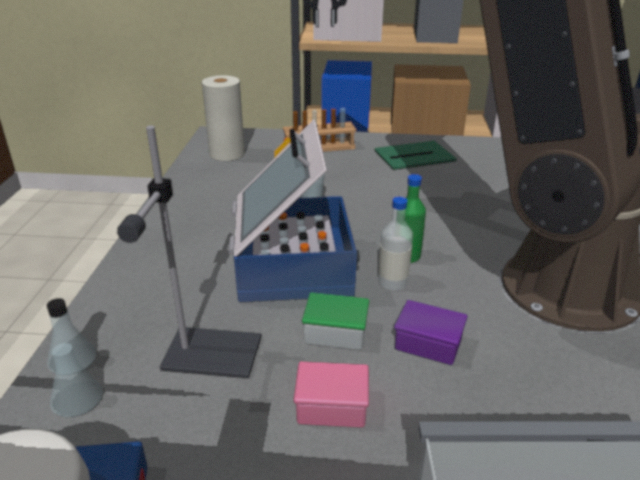

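The hood is propped at about 0.8, with the sleeve coming out of the socket (top view (434,192), wrist view (424,60)). Now I'll check seating numerically.

Run:
```python
from plant import eyes
from h import *
v,u=np.mgrid[:480,:640]
z=np.load("t8.npz"); W=cloud(z['d'],eyes.camera_model("top")); p=z['p'].astype(int)
M=np.stack([(W-[O[0],O[1],0])@ex,(W-[O[0],O[1],0])@ey,W[...,2]],-1)
R,G,B=p[...,0],p[...,1],p[...,2]
k=(u>285)&(u<412)&(v>160)&(v<235)&(p.min(2)>170)&(M[...,2]>.12)&(abs(M[...,1])<.122)
q=M[k]; c=np.polyfit(q[:,0],q[:,2],1); print('plate angle',np.arctan(-c[0]),len(q),'resid',np.std(q[:,2]-np.polyval(c,q[:,0])))
k=(R>170)&(G<140)&(B<100)&(abs(u-434)<14)&(abs(v-192)<10)&(M[...,2]>.15)
q=M[k];print('sleeve top',np.median(q,0),q.min(0),q.max(0),len(q))
z=np.load("w16.npz"); Ww=cloud(z['d'],eyes.camera_model("wrist"),z['T']); p=z['p'].astype(int);R,G,B=p[...,0],p[...,1],p[...,2]
k=(R>150)&(G<130)&(B<90)&(abs(u-424)<12)&(abs(v-60)<30)
q=np.array([w2m(x) for x in Ww[k]]);q=q[(q[:,2]>.15)&(q[:,2]<.3)];print('sleeve w',np.median(q,0),len(q))
for t in (.76,.78,.8,.82):
    print(t,'socket seat',(.119-.15*np.cos(t)-.016*np.sin(t)).round(4),(.12+.15*np.sin(t)-.016*np.cos(t)).round(4))
a=cv2.imread("pics/w16.png")[0:130,330:530]; cv2.imwrite("pics/w16c.png",cv2.resize(a,(800,520),interpolation=cv2.INTER_CUBIC))
```

```text
plate angle 0.928103540614754 2488 resid 0.0708501676010653
sleeve top [ 0.00063447 -0.19421137  0.22358844] [-0.2520032  -0.21397966  0.21843573] [0.0064077  0.09613587 1.3986435 ] 92
sleeve w [ 0.00104454 -0.19528259  0.22356594] 471
0.76 socket seat -0.0007 0.2117
0.78 socket seat 0.0011 0.2141
0.8 socket seat 0.003 0.2165
0.82 socket seat 0.005 0.2188
```

View pics/w16c.png

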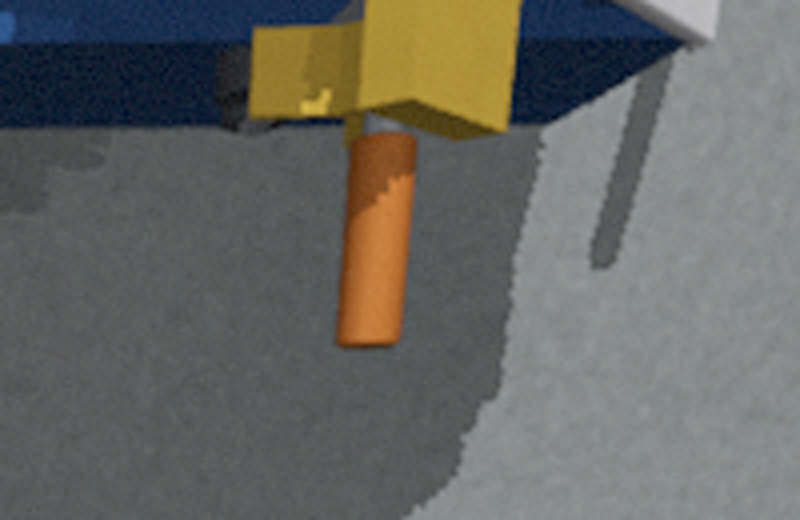

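```bash
python3 - <<'E'
from plant import eyes
from h import *
v,u=np.mgrid[:480,:640]
for n,b in (("t8",(285,412,160,235)),("s8",(225,330,120,250))):
    z=np.load(n+".npz"); W=cloud(z['d'],eyes.camera_model("top" if n=="t8" else "side")); p=z['p'].astype(int)
    M=np.stack([(W-[O[0],O[1],0])@ex,(W-[O[0],O[1],0])@ey,W[...,2]],-1)
    k=(u>b[0])&(u<b[1])&(v>b[2])&(v<b[3])&(p.min(2)>130)&(M[...,2]>.13)&(M[...,2]<.34)&(abs(M[...,1])<.122)&(M[...,0]>-.1)&(M[...,0]<.13)
    q=M[k][:,[0,2]]
    l=cv2.fitLine(q.astype(np.float32),cv2.DIST_HUBER,0,.002,.0001).ravel(); nn=np.array([-l[1],l[0]]); d=(q-l[2:])@nn
    for _ in range(4):
        q2=q[abs(d)<.006]; l=cv2.fitLine(q2.astype(np.float32),cv2.DIST_L2,0,.01,.0001).ravel(); nn=np.array([-l[1],l[0]]); d=(q-l[2:])@nn
    print(n,len(q),len(q2),'angle',np.arctan(-l[1]/l[0]))
E
python3 look.py side s9
python3 - <<'E'
import numpy as np
a=np.load('s8.npz')['p'].astype(int)[110:250,225:335];b=np.load('s9.npz')['p'].astype(int)[110:250,225:335]
print('mean diff',abs(a-b).mean())
E
```

```text
t8 5357 5272 angle 0.7705555
s8 1414 1405 angle 0.7828144
20.4167 [ 0.55433154 -0.34445992  0.44536364] [-0.14107903 -0.22224954  0.01755185] 0.3364074825831377 (array([0.3183, 0.0009, 0.144 ]), np.float64(-0.05))
mean diff 1.89
```

```bash
python3 -c "
from plant import r
print(r.hand_in(), r.state()['t'])"
```

```text
the job is handed in; nothing more can be done
the job is handed in; nothing more can be done
```

The hood is propped open on the rod, and I handed the job in at about 20.4 s. I lifted the hood by its handle to about 1.33–1.34 rad, where it stayed up by itself. I then swung the rod up to about 1.69 rad by its orange sleeve, lowered the hood under control onto the pin, opened the jaws and moved clear.

- **Seating:** The hood stands at 0.77–0.78 rad from the two fixed cameras, slightly below the stated 0.80. The rod reads about 1.67 rad, against the stated 1.69. The measured sleeve centre lies within about 1.5 mm of the computed seat. The pin is in the notch in the wrist picture, and pressing down further only raised the force, so I judge it fully home.
- **Holding:** The wrist force was zero at release, and the hood did not sink in the pictures taken afterwards.
- **Other objects:** The bottle, beaker, tub and stand look unmoved in the last pictures, judged by eye.
- **Force peak:** The handle bar rolled in the pads while I was lifting, which pushed the wrist force to about 40 N for a moment. The limit on it is 120 N. The load was on the fingers, not on the arm or gripper body.

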